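# Pack a spare-parts kit and slide its tray into the carton

## Robot

A 6-joint arm with a two-finger parallel gripper is mounted at the origin on the work surface. World frame = base frame: x ahead of the robot, y to its left, z up, the work surface at z = 0. Lengths are in m, angles in rad, forces in N, time in s.
With the tool pointing down it reaches from about 0.35 to 0.875 m from the base axis. Payload 15.5 kg.
Tool frame: the origin (TCP) lies midway between the tips of the shut fingers; the grasp point (between the pads) lies 19 mm behind it; z points along the fingers, y is the line along which they close (so a half turn about z gives the same grasp; the last joint's range is limited). The gripper opens to 85 mm and grips with 20 to 120 N. Pads are 22 mm wide; open, the fingers measure 114 mm over their backs; the gripper's body (76 mm by 85 mm) begins 54 mm behind the grasp point. The pads swing forward as they close: fully open they stand 13 mm farther back than shut.
Start: joints at [1.141, 0.494, 1.345, -0, 1.302, -0.096], TCP at [0.205, 0.591, 0.231] pointing down, gripper open.
Joint ranges: [-2.91, 2.91], [-0.82, 2.16], [0.22, 2.67], [-1.22, 4.37], [0.12, 2.79], [-3.08, 3.08]. Speed limits (rad/s): [1.89, 1.89, 2.57, 3.01, 3.01, 3.01].

## Interface

Orientations are given as a rotation vector (axis times angle).
In Python, from plant import sensors, eyes, manip gives the robot as it stands.
- The arm moves only by the tool step_arm, never from a script. Its argument "targets" is a list of rows, each an object of numbers: "jaw": the closure, from -1 (fully open) to 1 (shut); "dx", "dy", "dz": the shift along the tool's x, y, z each as a share of 0.25 m, from -1 to 1; "rx", "ry", "rz": the turn, a rotation vector about the tool's x, y, z each as a share of 60 degrees, from -1 to 1. In form: [{"jaw": .., "dx": .., "dy": .., "dz": .., "rx": .., "ry": .., "rz": ..}, ...]. A call has 1 to 12 rows; each row is the pose to reach, as a shift and turn from the pose commanded when the call began, along the tool's axes at that moment; what a row does not reach only later rows make up. A row lasts 1/10 s, in which the tool goes at most 50 mm and 8.59 degrees, less where a joint would pass 70% of its speed; a pose out of reach is approached as far as the arm can. A call with a number of a shift or a turn outside -1 to 1 is refused whole. A call with a gripper value outside its range is refused whole. The fingers move at their own pace and stop on an object; "newtons" is the grip in N (left out, the last holds). Time passes only in rows, so rows that repeat a pose let the fingers close. It gives the time, the measured TCP pose, the force, the opening and the grip force at its end, in the units of the state.
- sensors.state(): the state, without advancing time (a new reading comes with each control period).
- eyes.get_image(name): name is "scene" or "top"; returns (picture, depth): 480x640x3 uint8, red, green, blue; 480x640 float32, m along the optical axis (not along the pixel's ray), 0 where there is no reading.
- eyes.get_calibration(name): a dict with "fx", "fy", "cx", "cy" (pixels), "dist" ([k1, k2, p1, p2, k3] as OpenCV has them; the pictures are not rectified), "cam_to_world" (4x4, takes a point from camera to world coordinates). Camera axes: x right, y down, z forward; pixel columns grow to the right and rows downward; lengths in m; the calibration is good to about 2 mm. A picture is of the moment at which its call begins. get_calibration takes no time and is no camera call.
- manip.close_job(): hands the job in; it is judged then, once.
Trained networks look in the newest picture that a camera, given by its name, has taken for a name from the list of things; names that differ only in an ending like _2 or _b are one class to them, and where a whole thing is asked for, a point or a joint stands for the part that bears it (a point fixed in the world has none). Each returns a list of dicts, best first, with "conf" (0 to 1); they miss things now and then, are a little off and sometimes report something else, mostly with a low value. They report only what shows in the picture. A call takes as long as a camera call.
- eyes.masks_of(name, camera): "region" (480x640 bool, what is visible of it) and "bbox" ([left, top, width, height] in pixels, round what is visible of it).
The state is a dict: "clock": time; "q": joint angles; "qvel": joint speeds; "joint_torque": joint torques, N m; "eef_pos": TCP position; "eef_rot": TCP orientation; "contact_force": force on the tool from outside, world axes, zero at the start; "ft_torque": the same for the moment, N m; "grip_width": finger opening in m; "grasp_force": force on a finger pad.
Only numpy, scipy, OpenCV 4.12 (cv2) and the standard library are available. Lean on these libraries where they do the work, as an engineer would, in place of code of your own. Each camera call takes 0.05 s, during which the arm holds its last target. There are 200 camera calls.

## Task

Finish packing this parts kit: put the small round bush and the rectangular steel block from the blue picking tray into their matching empty pockets in the kit tray, each fully down in its pocket. Then slide the loaded kit tray all the way into its cardboard sleeve, so that its front panel ends flush with the sleeve's mouth and all three parts are still in their pockets. Leave the larger bush and the tape roll where they are.

Things in the scene. Friction and masses are not known exactly. Their poses are not given: they have to be found in the camera images.
- tray: Loose kit tray, 150 long (x) x 120 wide (y): grey block (x -67 to +75, 26 high) with a cardboard front panel at its -x end (x -75 to -67, full width, 42 high). Origin: centre of its underside; +x points into the sleeve, z up. Three pockets open upward, 18 deep (floors 8 above the underside). It lies on the bench, its rear 20 to 35 inside the sleeve at the start.
- round_pocket (a point): Centre of the mouth of the tray's empty round pocket, 34 diameter, 18 deep, for the small bush; at tray x -26, y +32, z 26. Axes as the tray's.
- slot_pocket (a point): Centre of the mouth of the tray's empty rectangular pocket, 22 along tray x by 46 along tray y, 18 deep, for the block; at tray x -26, y -32, z 26. Axes as the tray's.
- sleeve: Cardboard sleeve fixed to the bench by two low steel angles (22 high, 25 out from each side). Inside 150 long (x), 123 wide (y), 46 high; walls and roof 3 thick. No floor: the tray slides on the bench. Origin: on the bench, centre of the inside. Open mouth at x -75, closed end at x +75. The tray is home when its origin and axes coincide with the sleeve's (panel flush with the mouth).
- bush: Small round steel bush, diameter 30, height 30, standing upright, dark bore disc on its ends. Origin: its centre, 15 above its underside; z is its axis.
- block: Rectangular steel block with two dark hole marks on top, 42 (its x) x 18 (its y) x 30 high (its z). Origin: its centre, 15 above its underside.
- hexnut: Hexagon steel nut, 30 across flats, 16 high, already in the tray's third pocket (round, 37 diameter, at tray x +30, y 0). Origin: its centre.
- bigbush: Larger round steel bush, diameter 46, height 30, not part of this kit; to be left alone. Origin: its centre.
- pick: Shallow blue picking tray, fixed to the bench, 300 (its x) x 150 (its y), rim 14 high, walls and floor 4 thick, in which the small bush, the block and the larger bush stand in a row along x about 90 apart. Origin: centre of its underside.
- tape: Black tape roll lying flat, diameter 84, 48 high; to be left alone. Origin: centre of its underside.

How it is judged:
On the way:
1. the small bush and the block are both fully down in their pockets while the kit tray is still drawn out of the sleeve (horizontal distance between bush and round_pocket below 0.005 m and z of bush in the frame of tray between 0.02 and 0.026 m and horizontal distance between block and slot_pocket below 0.005 m and z of block in the frame of tray between 0.02 and 0.026 m and x of tray in the frame of sleeve below -0.06 m), for 0.2 s.
At the end, for the whole second after the job is handed in: The kit tray is home in the sleeve (within 5 mm of flush, on the bench), with the small bush in the round pocket and the block in the rectangular pocket (each within 5 mm of the pocket's centre and within 3 mm of fully down, upright), the hexagon nut still in its pocket, and everything at rest (horizontal distance between bush and round_pocket below 0.005 m and z of bush in the frame of tray between 0.02 and 0.026 m and horizontal distance between block and slot_pocket below 0.005 m and z of block in the frame of tray between 0.02 and 0.026 m and z of hexnut in the frame of tray between 0.012 and 0.02 m and x of hexnut in the frame of tray between 0.024 and 0.036 m and y of hexnut in the frame of tray between -0.006 and 0.006 m and x of tray in the frame of sleeve between -0.005 and 0.005 m and y of tray in the frame of sleeve between -0.005 and 0.005 m and z of tray in the frame of sleeve below 0.004 m and angle between the x axis of tray and the x axis of sleeve, either way round below 0.06 rad and angle between the z axis of each of block, bush and the z axis of tray, either way round below 0.12 rad and linear speed of each of tray, bush, block below 0.01 m/s); the robot touches nothing.
It fails at once if the larger bush is shifted by more than 30 mm (distance of bigbush from where it was at the start of the episode above 0.03 m).
It fails at once if the tape roll is shifted by more than 30 mm (distance of tape from where it was at the start of the episode above 0.03 m).
It also fails if it takes over 72 s, if anything falls off the work surface, if the arm or the gripper's body presses on something with over 40 N, if the wrist force passes 120 N, or if a joint passes its speed limit or range.

## Working session

There is one attempt and no reset: what is moved stays moved. The work goes in short steps, Python scripts to look and compute and a tool call to move; the robot and the scene stay as the last step left them, time stands still between calls to the robot, and variables do not carry over. Pictures are saved under pics/ and viewed, at most 10 in all, crops included, and the job is handed in when it is done.

Besides the shell and the picture viewer there is one more tool, called after "Request:" by a JSON object that holds its "op" and its "data", one argument or row to a line. step_arm: Moves the arm, as the interface text tells. Shift numbers are shares of 0.25 m and turn numbers shares of 60 degrees, none past 1 either way. Its arguments: {"type":"object","properties":{"targets":{"type":"array","items":{"type":"object","properties":{"jaw":{"type":"number"},"dx":{"type":"number","minimum":-1,"maximum":1},"dy":{"type":"number","minimum":-1,"maximum":1},"dz":{"type":"number","minimum":-1,"maximum":1},"rx":{"type":"number","minimum":-1,"maximum":1},"ry":{"type":"number","minimum":-1,"maximum":1},"rz":{"type":"number","minimum":-1,"maximum":1}}}},"newtons":{"type":"number"}},"required":["targets"]}

```bash
mkdir -p pics
cat > h.py <<'E'
import numpy as np, cv2
from plant import sensors, eyes, manip
def pts(cam, depth, region):
    c=eyes.get_calibration(cam); v,u=np.nonzero(region&(depth>0))
    K=np.array([[c['fx'],0,c['cx']],[0,c['fy'],c['cy']],[0,0,1]])
    n=cv2.undistortPoints(np.stack([u,v],1).astype(float)[:,None],K,np.array(c['dist']))[:,0]
    d=depth[v,u]; P=np.c_[n*d[:,None],d]; T=np.array(c['cam_to_world'])
    return P@T[:3,:3].T+T[:3,3]
def rect(xy):
    (c,s,a)=cv2.minAreaRect((xy*1000).astype(np.float32)); return np.round(c,1),np.round(s,1),round(a,1)
E
python3 - <<'E'
from h import *
print(sensors.state())
for cam in ("top","scene"):
    im,d=eyes.get_image(cam); cv2.imwrite(f"pics/{cam}0.png",im[:,:,::-1])
    np.save(f"{cam}0.npy",d)
    for n in ["tray","sleeve","bush","block","hexnut","bigbush","pick","tape"]:
        for m in eyes.masks_of(n,cam)[:2]:
            P=pts(cam,d,m['region'])
            if len(P)<10: print(cam,n,'few');continue
            zt=np.percentile(P[:,2],90); T=P[abs(P[:,2]-zt)<.004]
            print(cam,n,round(m['conf'],2),m['bbox'],'ztop',zt.round(4),rect(T[:,:2]),'med',np.median(T,0).round(4))
E
```

```text
{'clock': 0.0, 'q': array([ 1.14147088e+00,  4.94198863e-01,  1.34617256e+00, -2.23754883e-05,
        1.30250715e+00, -9.54901937e-02]), 'qvel': array([-0.0006578 , -0.00011238, -0.00037824,  0.00044799, -0.00043337,
        0.00083867]), 'joint_torque': array([ 1.83324337e-03, -8.82168245e+01, -3.83883584e+01,  1.35995769e-06,
        1.00061920e-02,  1.32236775e-05]), 'eef_pos': array([0.20462969, 0.59014339, 0.23067648]), 'eef_rot': array([-5.21894273e-01, -3.09762199e+00,  1.95935352e-03]), 'contact_force': array([-0.40614836,  0.13136958,  0.26542634]), 'ft_torque': array([ 0.01303446, -0.00786469,  0.0309316 ]), 'grasp_force': 0.0, 'grip_width': 0.08536822120043436}
top tray 0.95 [214.2, 236.9, 85.5, 77.8] ztop 0.0292 (array([563.5,  88.1]), array([121.4, 119.5]), 78.4) med [0.5601 0.0949 0.0265]
top tray 0.51 [222.2, 263.3, 20.2, 17.9] ztop 0.0261 (array([572.4, 131.9]), array([30.4, 27.2]), 88.8) med [0.5722 0.1305 0.024 ]
top sleeve 0.7 [124.1, 207.2, 112.8, 110.0] ztop 0.0508 (array([590.5, 218.7]), array([154.3, 128.6]), 78.7) med [0.5892 0.2192 0.0492]
top sleeve 0.68 [4
[... 1872 characters left out ...]
329  0.0324]
scene bigbush 0.84 [188.1, 198.9, 21.3, 24.0] ztop 0.0331 (array([ 507.1, -243.2]), array([46.9, 42.9]), 1.4) med [ 0.5078 -0.2427  0.0315]
scene bigbush 0.35 [319.1, 191.7, 55.5, 59.9] ztop 0.0277 (array([565.5,  85.3]), array([117.9, 120.2]), 77.5) med [0.5719 0.0851 0.0251]
scene pick 0.63 [170.0, 166.0, 73.1, 107.2] ztop 0.009 (array([ 505.7, -228.6]), array([306.3, 150.5]), 0.2) med [ 0.5537 -0.2262  0.0087]
scene tape 0.6 [298.5, 282.3, 40.8, 51.2] ztop 0.0468 (array([777.6,  -4. ]), array([83.1, 82.6]), 14.1) med [ 0.7772 -0.0037  0.0462]
scene tape 0.6 [197.3, 233.0, 14.4, 23.4] ztop 0.034 (array([ 598.9, -233. ]), array([19.2, 42.7]), 71.6) med [ 0.6008 -0.233   0.0325]
```

Run:
```python
from h import *
im=cv2.imread("pics/top0.png"); d=np.load("top0.npy")
cv2.imwrite("pics/top0c.png",cv2.resize(im[190:400,110:510],None,fx=2,fy=2,interpolation=cv2.INTER_CUBIC))
R=np.zeros(d.shape,bool); R[225:330,200:320]=1
P=pts("top",d,R)
a=np.radians(78.6); ex=np.array([np.cos(a),np.sin(a)]); ey=np.array([-ex[1],ex[0]])
o=np.array([.5635,.0881]); L=np.c_[(P[:,:2]-o)@ex,(P[:,:2]-o)@ey]*1000
# panel
m=(P[:,2]>.036)&(L[:,0]<-40); print('panel',m.sum(),rect(P[m,:2]),P[m,2].mean())
m=(P[:,2]>.022)&(P[:,2]<.03)&(L[:,0]<50)&(L[:,0]>-60)&(abs(L[:,1])<70); print('top',rect(P[m,:2]),np.median(P[m,2]))
low=(P[:,2]<.014)&(abs(L[:,0]+11)<30)
for s in (1,-1):
    m=low&(abs(L[:,1]-32*s)<26); print('pocket',s,m.sum(),rect(P[m,:2]),P[m,:2].mean(0),L[m].mean(0),np.median(P[m,2]),L[m].min(0),L[m].max(0))
```

```text
panel 361 (array([551.7,  32.8]), array([  8. , 119.4]), 78.4) 0.04164025422777546
top (array([563.2,  87.3]), array([101.6, 120.3]), 78.4) 0.025649449466239593
pocket 1 301 (array([529.8,  84.5]), array([31.2, 32.3]), 89.8) [0.52983834 0.08432771] [-10.35133732  32.25193593] 0.007549867717839498 [-26.70000815  15.72725899] [ 5.15795487 48.77605328]
pocket -1 323 (array([593. ,  71.1]), array([20.9, 45.2]), 77.6) [0.5930134  0.07136048] [-10.57572731 -32.23982048] 0.007617314082694282 [-21.02317097 -54.8600925 ] [-0.13387121 -9.58985277]
```

View pics/top0c.png

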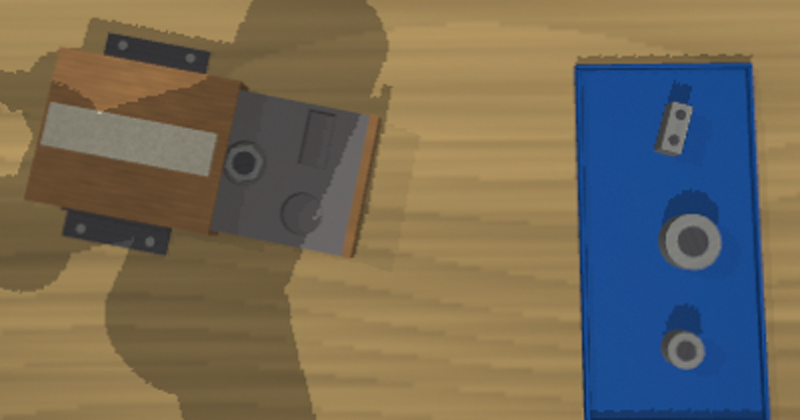

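View pics/scene0.png

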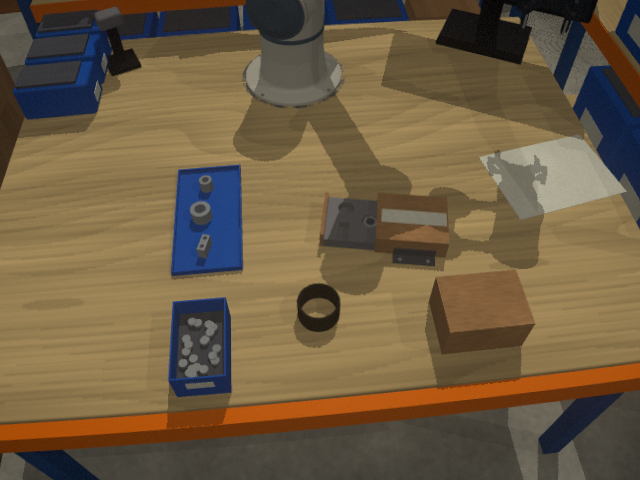

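```bash
cat >> h.py <<'E'
from scipy.spatial.transform import Rotation as Ro
def plan(wps, p=None, th=None):
    """wps: (x,y,z,theta_deg of closing axis); prints chained tool-frame shares"""
    s=sensors.state()
    p=s['eef_pos'] if p is None else np.array(p); R=Ro.from_rotvec(s['eef_rot']).as_matrix()
    t0=np.degrees(np.arctan2(R[1,1],R[0,1])); th=t0 if th is None else th
    print('t',round(s['clock'],2),'p',p.round(4),'th',round(t0,2),'tilt',np.degrees(np.arccos(-R[2,2])).round(2),'w',round(s['grip_width'],4),'F',s['contact_force'].round(1),'q6',s['q'][5].round(2))
    for x,y,z,t in wps:
        a=np.radians(th); yv=np.array([np.cos(a),np.sin(a),0]); zv=np.array([0,0,-1.]); xv=np.cross(yv,zv)
        d=np.array([x,y,z])-p
        print('dx %.4f dy %.4f dz %.4f rz %.4f  (%.0f mm)'%(d@xv/.25,d@yv/.25,d@zv/.25,-(t-th)/60,1000*np.linalg.norm(d)))
        p=np.array([x,y,z]); th=t
E
python3 - <<'E'
from h import *
plan([(.40,.40,.2,50),(.48,.18,.17,20),(.46,-.05,.15,-16),(.4167,-.2311,.10,-16),(.4167,-.2311,.016,-16)])
E
```

```text
t 0.9 p [0.2048 0.5905 0.2313] th 70.88 tilt 0.0 w 0.0851 F [-0.  -0.2 -0. ] q6 -0.1
dx -0.9875 dy -0.4641 dz 0.1251 rz 0.3479  (275 mm)
dx -0.8108 dy -0.4684 dz 0.1200 rz 0.5000  (236 mm)
dx -0.8372 dy -0.3898 dz 0.0800 rz 0.6000  (232 mm)
dx -0.7441 dy 0.0332 dz 0.2000 rz 0.0000  (193 mm)
dx 0.0000 dy 0.0000 dz 0.3360 rz 0.0000  (84 mm)
```

Request:
{"op": "step_arm", "data": {
  "targets": [
    {"jaw":-0.4,"dx":-0.9875,"dy":-0.464,"dz":0.125,"rz":0.348},
    {"jaw":-0.4,"dx":-0.9875,"dy":-0.464,"dz":0.125,"rz":0.348},
    {"jaw":-0.4,"dx":-0.9875,"dy":-0.464,"dz":0.125,"rz":0.348},
    {"jaw":-0.4,"dx":-0.9875,"dy":-0.464,"dz":0.125,"rz":0.348},
    {"jaw":-0.4,"dx":-0.9875,"dy":-0.464,"dz":0.125,"rz":0.348},
    {"jaw":-0.4,"dx":-0.9875,"dy":-0.464,"dz":0.125,"rz":0.348},
    {"jaw":-0.4,"dx":-0.9875,"dy":-0.464,"dz":0.125,"rz":0.348}
  ],
  "newtons": 30
}}

```text
invalid input at $.targets[0]: expected keys jaw, dx, dy, dz, rx, ry, rz
```

Request:
{"op": "step_arm", "data": {
  "targets": [
    {"jaw":-0.4,"dx":-0.81,"dy":-0.468,"dz":0.12,"rz":0.5},
    {"jaw":-0.4,"dx":-0.81,"dy":-0.468,"dz":0.12,"rz":0.5},
    {"jaw":-0.4,"dx":-0.81,"dy":-0.468,"dz":0.12,"rz":0.5},
    {"jaw":-0.4,"dx":-0.81,"dy":-0.468,"dz":0.12,"rz":0.5},
    {"jaw":-0.4,"dx":-0.81,"dy":-0.468,"dz":0.12,"rz":0.5},
    {"jaw":-0.4,"dx":-0.81,"dy":-0.468,"dz":0.12,"rz":0.5}
  ]
}}

```text
invalid input at $.targets[0]: expected keys jaw, dx, dy, dz, rx, ry, rz
```

Request:
{"op": "step_arm", "data": {
  "targets": [
    {"jaw":-0.4,"dx":-0.837,"dy":-0.39,"dz":0.08,"rz":0.6},
    {"jaw":-0.4,"dx":-0.837,"dy":-0.39,"dz":0.08,"rz":0.6},
    {"jaw":-0.4,"dx":-0.837,"dy":-0.39,"dz":0.08,"rz":0.6},
    {"jaw":-0.4,"dx":-0.837,"dy":-0.39,"dz":0.08,"rz":0.6},
    {"jaw":-0.4,"dx":-0.837,"dy":-0.39,"dz":0.08,"rz":0.6},
    {"jaw":-0.4,"dx":-0.837,"dy":-0.39,"dz":0.08,"rz":0.6},
    {"jaw":-0.4,"dx":-0.837,"dy":-0.39,"dz":0.08,"rz":0.6}
  ]
}}

```text
invalid input at $.targets[0]: expected keys jaw, dx, dy, dz, rx, ry, rz
```

Run:
```python
from h import *
plan([(.4167,-.2311,.10,-16),(.4167,-.2311,.016,-16)])
```

```text
t 0.9 p [0.2048 0.5905 0.2313] th 70.88 tilt 0.0 w 0.0851 F [-0.  -0.2 -0. ] q6 -0.1
dx -1.8777 dy -2.8272 dz 0.5251 rz 1.4479  (859 mm)
dx 0.0000 dy 0.0000 dz 0.3360 rz 0.0000  (84 mm)
```

All keys are needed.

Request:
{"op": "step_arm", "data": {
  "targets": [
    {"jaw":-0.4,"dx":-0.9875,"dy":-0.464,"dz":0.125,"rx":0,"ry":0,"rz":0.348},
    {"jaw":-0.4,"dx":-0.9875,"dy":-0.464,"dz":0.125,"rx":0,"ry":0,"rz":0.348},
    {"jaw":-0.4,"dx":-0.9875,"dy":-0.464,"dz":0.125,"rx":0,"ry":0,"rz":0.348},
    {"jaw":-0.4,"dx":-0.9875,"dy":-0.464,"dz":0.125,"rx":0,"ry":0,"rz":0.348},
    {"jaw":-0.4,"dx":-0.9875,"dy":-0.464,"dz":0.125,"rx":0,"ry":0,"rz":0.348},
    {"jaw":-0.4,"dx":-0.9875,"dy":-0.464,"dz":0.125,"rx":0,"ry":0,"rz":0.348},
    {"jaw":-0.4,"dx":-0.9875,"dy":-0.464,"dz":0.125,"rx":0,"ry":0,"rz":0.348}
  ],
  "newtons": 30
}}

```text
clock: 1.6
eef_pos: [0.4022, 0.3976, 0.1997]
eef_rot: [1.08, 2.95, -0.001]
contact_force: [0.1, 0.6, 1.4]
grip_width: 0.0595
grasp_force: 0.0
```

Request:
{"op": "step_arm", "data": {
  "targets": [
    {"jaw":-0.4,"dx":-0.81,"dy":-0.468,"dz":0.12,"rx":0,"ry":0,"rz":0.5},
    {"jaw":-0.4,"dx":-0.81,"dy":-0.468,"dz":0.12,"rx":0,"ry":0,"rz":0.5},
    {"jaw":-0.4,"dx":-0.81,"dy":-0.468,"dz":0.12,"rx":0,"ry":0,"rz":0.5},
    {"jaw":-0.4,"dx":-0.81,"dy":-0.468,"dz":0.12,"rx":0,"ry":0,"rz":0.5},
    {"jaw":-0.4,"dx":-0.81,"dy":-0.468,"dz":0.12,"rx":0,"ry":0,"rz":0.5},
    {"jaw":-0.4,"dx":-0.81,"dy":-0.468,"dz":0.12,"rx":0,"ry":0,"rz":0.5}
  ]
}}

```text
clock: 2.2
eef_pos: [0.4808, 0.1773, 0.1697]
eef_rot: [1.806, 2.57, -0.001]
contact_force: [-0.1, 0.7, 0.6]
grip_width: 0.0597
grasp_force: 0.0
```

Request:
{"op": "step_arm", "data": {
  "targets": [
    {"jaw":-0.4,"dx":-0.837,"dy":-0.39,"dz":0.08,"rx":0,"ry":0,"rz":0.6},
    {"jaw":-0.4,"dx":-0.837,"dy":-0.39,"dz":0.08,"rx":0,"ry":0,"rz":0.6},
    {"jaw":-0.4,"dx":-0.837,"dy":-0.39,"dz":0.08,"rx":0,"ry":0,"rz":0.6},
    {"jaw":-0.4,"dx":-0.837,"dy":-0.39,"dz":0.08,"rx":0,"ry":0,"rz":0.6},
    {"jaw":-0.4,"dx":-0.837,"dy":-0.39,"dz":0.08,"rx":0,"ry":0,"rz":0.6},
    {"jaw":-0.4,"dx":-0.837,"dy":-0.39,"dz":0.08,"rx":0,"ry":0,"rz":0.6},
    {"jaw":-0.4,"dx":-0.837,"dy":-0.39,"dz":0.08,"rx":0,"ry":0,"rz":0.6}
  ]
}}

```text
clock: 2.9
eef_pos: [0.46, -0.0494, 0.1502]
eef_rot: [-2.51, -1.89, -0.001]
contact_force: [0.3, 0.3, 0.8]
grip_width: 0.0599
grasp_force: 0.0
```

Run:
```python
from h import *
plan([(.4167,-.2311,.10,-16),(.4167,-.2311,.016,-16)])
```

```text
t 2.9 p [ 0.46   -0.0494  0.1502] th -16.04 tilt 0.02 w 0.0599 F [0.3 0.3 0.8] q6 0.04
dx -0.7464 dy 0.0342 dz 0.2007 rz -0.0006  (193 mm)
dx 0.0000 dy 0.0000 dz 0.3360 rz 0.0000  (84 mm)
```

Request:
{"op": "step_arm", "data": {
  "targets": [
    {"jaw":-0.4,"dx":-0.746,"dy":0.034,"dz":0.2,"rx":0,"ry":0,"rz":0},
    {"jaw":-0.4,"dx":-0.746,"dy":0.034,"dz":0.2,"rx":0,"ry":0,"rz":0},
    {"jaw":-0.4,"dx":-0.746,"dy":0.034,"dz":0.2,"rx":0,"ry":0,"rz":0},
    {"jaw":-0.4,"dx":-0.746,"dy":0.034,"dz":0.2,"rx":0,"ry":0,"rz":0},
    {"jaw":-0.4,"dx":-0.746,"dy":0.034,"dz":0.2,"rx":0,"ry":0,"rz":0},
    {"jaw":-0.4,"dx":-0.746,"dy":0.034,"dz":0.4,"rx":0,"ry":0,"rz":0},
    {"jaw":-0.4,"dx":-0.746,"dy":0.034,"dz":0.536,"rx":0,"ry":0,"rz":0},
    {"jaw":-0.4,"dx":-0.746,"dy":0.034,"dz":0.536,"rx":0,"ry":0,"rz":0}
  ],
  "newtons": 20
}}

```text
clock: 3.7
eef_pos: [0.4157, -0.2287, 0.0133]
eef_rot: [-2.503, -1.89, 0.002]
contact_force: [-0.0, -0.4, 0.0]
grip_width: 0.0599
grasp_force: 0.0
```

Request:
{"op": "step_arm", "data": {
  "targets": [
    {"jaw":0.1,"dx":0,"dy":0,"dz":0,"rx":0,"ry":0,"rz":0},
    {"jaw":0.2,"dx":0,"dy":0,"dz":0,"rx":0,"ry":0,"rz":0},
    {"jaw":0.4,"dx":0,"dy":0,"dz":0,"rx":0,"ry":0,"rz":0},
    {"jaw":0.5,"dx":0,"dy":0,"dz":0,"rx":0,"ry":0,"rz":0},
    {"jaw":0.5,"dx":0,"dy":0,"dz":0,"rx":0,"ry":0,"rz":0}
  ]
}}

```text
clock: 4.2
eef_pos: [0.4176, -0.2315, 0.0178]
eef_rot: [2.507, 1.889, 0.002]
contact_force: [2.1, 4.2, 8.7]
grip_width: 0.0291
grasp_force: 19.6
```

Run:
```python
from h import *
plan([(.4167,-.2311,.016,71)])
```

```text
t 4.2 p [ 0.4176 -0.2315  0.0178] th -16.0 tilt 0.17 w 0.0291 F [2.1 4.2 8.7] q6 -0.35
dx 0.0005 dy -0.0041 dz 0.0073 rz -1.4500  (2 mm)
```

Request:
{"op": "step_arm", "data": {
  "targets": [
    {"jaw":-0.4,"dx":0,"dy":0,"dz":0,"rx":0,"ry":0,"rz":0},
    {"jaw":-0.4,"dx":0,"dy":0,"dz":0,"rx":0,"ry":0,"rz":0},
    {"jaw":-0.4,"dx":0,"dy":0,"dz":0,"rx":0,"ry":0,"rz":0},
    {"jaw":-0.4,"dx":0,"dy":0,"dz":0,"rx":0,"ry":0,"rz":-0.14},
    {"jaw":-0.4,"dx":0,"dy":0,"dz":0,"rx":0,"ry":0,"rz":-0.28},
    {"jaw":-0.4,"dx":0,"dy":0,"dz":0,"rx":0,"ry":0,"rz":-0.42},
    {"jaw":-0.4,"dx":0,"dy":0,"dz":0,"rx":0,"ry":0,"rz":-0.56},
    {"jaw":-0.4,"dx":0,"dy":0,"dz":0,"rx":0,"ry":0,"rz":-0.7},
    {"jaw":-0.4,"dx":0,"dy":0,"dz":0,"rx":0,"ry":0,"rz":-0.84},
    {"jaw":-0.4,"dx":0,"dy":0,"dz":0,"rx":0,"ry":0,"rz":-0.95}
  ]
}}

```text
clock: 5.2
eef_pos: [0.4166, -0.2314, 0.0162]
eef_rot: [1.294, 2.862, -0.0]
contact_force: [-0.5, -0.6, 0.9]
grip_width: 0.0597
grasp_force: 0.0
```

Request:
{"op": "step_arm", "data": {
  "targets": [
    {"jaw":-0.4,"dx":0,"dy":0,"dz":0,"rx":0,"ry":0,"rz":-0.14},
    {"jaw":-0.4,"dx":0,"dy":0,"dz":0,"rx":0,"ry":0,"rz":-0.28},
    {"jaw":-0.4,"dx":0,"dy":0,"dz":0,"rx":0,"ry":0,"rz":-0.42},
    {"jaw":-0.4,"dx":0,"dy":0,"dz":0,"rx":0,"ry":0,"rz":-0.5},
    {"jaw":-0.4,"dx":0,"dy":0,"dz":0,"rx":0,"ry":0,"rz":-0.5}
  ]
}}

```text
clock: 5.7
eef_pos: [0.4166, -0.2314, 0.0162]
eef_rot: [0.516, 3.099, -0.0]
contact_force: [0.2, -0.6, 0.3]
grip_width: 0.0598
grasp_force: 0.0
```

Request:
{"op": "step_arm", "data": {
  "targets": [
    {"jaw":0.1,"dx":0,"dy":0,"dz":0,"rx":0,"ry":0,"rz":0},
    {"jaw":0.2,"dx":0,"dy":0,"dz":0,"rx":0,"ry":0,"rz":0},
    {"jaw":0.4,"dx":0,"dy":0,"dz":0,"rx":0,"ry":0,"rz":0},
    {"jaw":0.5,"dx":0,"dy":0,"dz":0,"rx":0,"ry":0,"rz":0},
    {"jaw":0.5,"dx":0,"dy":0,"dz":0,"rx":0,"ry":0,"rz":0},
    {"jaw":0.5,"dx":0,"dy":0,"dz":0,"rx":0,"ry":0,"rz":0}
  ]
}}

```text
clock: 6.3
eef_pos: [0.4166, -0.2314, 0.0162]
eef_rot: [0.52, 3.098, -0.0]
contact_force: [-0.3, -0.0, 5.7]
grip_width: 0.0294
grasp_force: 19.5
```

Run:
```python
from h import *
plan([(.4167,-.2311,.016,71)])
```

```text
t 6.3 p [ 0.4166 -0.2314  0.0162] th 70.95 tilt 0.02 w 0.0294 F [-0.3 -0.   5.7] q6 -1.87
dx 0.0002 dy 0.0014 dz 0.0007 rz -0.0009  (0 mm)
```

Request:
{"op": "step_arm", "data": {
  "targets": [
    {"jaw":-0.4,"dx":0,"dy":0,"dz":0,"rx":0,"ry":0,"rz":0},
    {"jaw":-0.4,"dx":0,"dy":0,"dz":0,"rx":0,"ry":0,"rz":0},
    {"jaw":-0.4,"dx":0,"dy":0,"dz":0,"rx":0,"ry":0,"rz":0},
    {"jaw":-0.4,"dx":0,"dy":0,"dz":-0.2,"rx":0,"ry":0,"rz":0},
    {"jaw":-0.4,"dx":0,"dy":0,"dz":-0.4,"rx":0,"ry":0,"rz":0},
    {"jaw":-0.4,"dx":-0.4,"dy":0.6,"dz":-0.6,"rx":0,"ry":0,"rz":0},
    {"jaw":-0.4,"dx":-0.4,"dy":0.8,"dz":-0.6,"rx":0,"ry":0,"rz":0},
    {"jaw":-0.4,"dx":-0.4,"dy":0.8,"dz":-0.6,"rx":0,"ry":0,"rz":0},
    {"jaw":-0.4,"dx":-0.4,"dy":0.8,"dz":-0.6,"rx":0,"ry":0,"rz":0}
  ]
}}

```text
clock: 7.2
eef_pos: [0.5572, -0.0942, 0.1606]
eef_rot: [0.519, 3.098, -0.0]
contact_force: [0.3, -1.3, -1.2]
grip_width: 0.0596
grasp_force: 0.0
```

```bash
cat > m.py <<'E'
from h import *
def meas(names,cams=("top",),zt={},save=None):
    for cam in cams:
        im,d=eyes.get_image(cam)
        if save: cv2.imwrite(f"pics/{cam}{save}.png",im[:,:,::-1]); np.save(f"{cam}{save}.npy",d)
        for n in names:
            for m in eyes.masks_of(n,cam)[:1]:
                P=pts(cam,d,m['region']); z=np.percentile(P[:,2],90); T=P[abs(P[:,2]-z)<.004]
                print(cam,n,round(m['conf'],2),len(T),z.round(4),rect(T[:,:2]),T.mean(0).round(4))
E
python3 - <<'E'
from m import *
print(np.array(eyes.get_calibration('top')['cam_to_world'])[:3].round(3))
meas(["bush","block","bigbush"],("top","scene"),save="1")
plan([(.5988,-.231,.10,73.9),(.5988,-.231,.016,73.9)])
E
```

```text
[[-0.006 -0.992  0.124  0.504]
 [-1.     0.008  0.01  -0.015]
 [-0.011 -0.124 -0.992  1.007]]
top bush 0.45 99 0.0353 (array([ 420.3, -221.2]), array([13.1, 27.2]), 79.1) [ 0.42   -0.2219  0.0338]
scene bush 0.63 87 0.0325 (array([ 421.7, -233.3]), array([28.3, 27.4]), 29.9) [ 0.4225 -0.2324  0.0314]
scene block 0.68 110 0.0341 (array([ 600.1, -233. ]), array([17.8, 41.9]), 73.7) [ 0.6008 -0.2327  0.0327]
scene bigbush 0.97 228 0.0331 (array([ 507.8, -242.7]), array([44.8, 44.6]), 83.0) [ 0.5079 -0.243   0.0317]
t 7.6 p [ 0.5552 -0.0967  0.1596] th 70.91 tilt 0.07 w 0.0595 F [-0.8 -0.6  0.5] q6 -1.52
dx -0.3404 dy -0.4506 dz 0.2385 rz -0.0498  (153 mm)
dx 0.0000 dy 0.0000 dz 0.3360 rz -0.0000  (84 mm)
```

Request:
{"op": "step_arm", "data": {
  "targets": [
    {"jaw":-0.4,"dx":-0.34,"dy":-0.45,"dz":0.24,"rx":0,"ry":0,"rz":-0.05},
    {"jaw":-0.4,"dx":-0.34,"dy":-0.45,"dz":0.24,"rx":0,"ry":0,"rz":-0.05},
    {"jaw":-0.4,"dx":-0.34,"dy":-0.45,"dz":0.24,"rx":0,"ry":0,"rz":-0.05},
    {"jaw":-0.4,"dx":-0.34,"dy":-0.45,"dz":0.24,"rx":0,"ry":0,"rz":-0.05},
    {"jaw":-0.4,"dx":-0.34,"dy":-0.45,"dz":0.24,"rx":0,"ry":0,"rz":-0.05}
  ]
}}

```text
clock: 8.1
eef_pos: [0.5988, -0.2316, 0.099]
eef_rot: [-0.442, -3.109, -0.001]
contact_force: [0.7, 1.1, 0.1]
grip_width: 0.0601
grasp_force: 0.0
```

Run:
```python
from h import *
plan([(.5988,-.231,.016,73.9)])
```

```text
t 8.1 p [ 0.5988 -0.2316  0.099 ] th 73.81 tilt 0.1 w 0.0601 F [0.7 1.1 0.1] q6 -1.75
dx 0.0007 dy 0.0023 dz 0.3318 rz -0.0014  (83 mm)
```

Request:
{"op": "step_arm", "data": {
  "targets": [
    {"jaw":-0.4,"dx":0,"dy":0,"dz":0.15,"rx":0,"ry":0,"rz":0},
    {"jaw":-0.4,"dx":0,"dy":0,"dz":0.3,"rx":0,"ry":0,"rz":0},
    {"jaw":-0.4,"dx":0,"dy":0,"dz":0.336,"rx":0,"ry":0,"rz":0},
    {"jaw":0,"dx":0,"dy":0,"dz":0.336,"rx":0,"ry":0,"rz":0},
    {"jaw":0.3,"dx":0,"dy":0,"dz":0.336,"rx":0,"ry":0,"rz":0},
    {"jaw":0.5,"dx":0,"dy":0,"dz":0.336,"rx":0,"ry":0,"rz":0},
    {"jaw":0.7,"dx":0,"dy":0,"dz":0.336,"rx":0,"ry":0,"rz":0},
    {"jaw":0.9,"dx":0,"dy":0,"dz":0.336,"rx":0,"ry":0,"rz":0},
    {"jaw":0.9,"dx":0,"dy":0,"dz":0.336,"rx":0,"ry":0,"rz":0},
    {"jaw":0.9,"dx":0,"dy":0,"dz":0.336,"rx":0,"ry":0,"rz":0}
  ],
  "newtons": 30
}}

```text
clock: 9.1
eef_pos: [0.6009, -0.2303, 0.018]
eef_rot: [0.437, 3.108, -0.001]
contact_force: [-1.7, 1.6, 10.1]
grip_width: 0.0178
grasp_force: 29.9
```

Run:
```python
from h import *
s=sensors.state();print(s['grasp_force'])
plan([(.5988,-.231,.10,73.9),(.597,-.04,.10,73.9),(.5927,.071,.10,78.5)])
```

```text
29.935821890830994
t 9.1 p [ 0.6009 -0.2303  0.018 ] th 74.0 tilt 0.16 w 0.0178 F [-1.7  1.6 10.1] q6 -1.75
dx 0.0075 dy -0.0050 dz -0.3280 rz 0.0016  (82 mm)
dx 0.2188 dy 0.7320 dz 0.0000 rz -0.0000  (191 mm)
dx 0.1397 dy 0.4218 dz 0.0000 rz -0.0767  (111 mm)
```

Request:
{"op": "step_arm", "data": {
  "targets": [
    {"jaw":0.9,"dx":0,"dy":0,"dz":-0.1,"rx":0,"ry":0,"rz":0},
    {"jaw":0.9,"dx":0,"dy":0,"dz":-0.25,"rx":0,"ry":0,"rz":0},
    {"jaw":0.9,"dx":0.05,"dy":0.1,"dz":-0.34,"rx":0,"ry":0,"rz":0},
    {"jaw":0.9,"dx":0.1,"dy":0.3,"dz":-0.34,"rx":0,"ry":0,"rz":0},
    {"jaw":0.9,"dx":0.16,"dy":0.5,"dz":-0.34,"rx":0,"ry":0,"rz":0},
    {"jaw":0.9,"dx":0.21,"dy":0.68,"dz":-0.34,"rx":0,"ry":0,"rz":0},
    {"jaw":0.9,"dx":0.25,"dy":0.83,"dz":-0.34,"rx":0,"ry":0,"rz":0},
    {"jaw":0.9,"dx":0.28,"dy":0.9,"dz":-0.34,"rx":0,"ry":0,"rz":0},
    {"jaw":0.9,"dx":0.28,"dy":0.9,"dz":-0.34,"rx":0,"ry":0,"rz":0}
  ]
}}

```text
clock: 10.0
eef_pos: [0.5945, 0.0084, 0.102]
eef_rot: [0.433, 3.111, 0.001]
contact_force: [0.1, -0.6, -2.3]
grip_width: 0.017
grasp_force: 30.3
```

Run:
```python
from h import *
plan([(.5927,.071,.10,78.5)])
```

```text
t 10.0 p [0.5945 0.0084 0.102 ] th 74.17 tilt 0.05 w 0.017 F [ 0.1 -0.6 -2.3] q6 -1.38
dx 0.0752 dy 0.2390 dz 0.0080 rz -0.0722  (63 mm)
```

Run:
```python
from m import *
meas(["bush","block","bigbush","tray"],("top","scene"),save="2")
plan([(.5927,.071,.10,78.5)])
im=cv2.imread("pics/scene2.png"); cv2.imwrite("pics/s2c.png",cv2.resize(im[150:270,230:430],None,fx=4,fy=4,interpolation=cv2.INTER_CUBIC))
```

```text
top bush 0.6 213 0.0355 (array([ 418.3, -228.5]), array([28.6, 26.7]), 45.0) [ 0.4189 -0.2288  0.0338]
top bigbush 0.84 521 0.0358 (array([ 505.1, -239.9]), array([44. , 43.9]), 53.4) [ 0.5049 -0.24    0.0341]
top tray 0.75 956 0.0297 (array([540.2,  83.6]), array([103.2,  75.7]), 78.0) [0.5393 0.0838 0.0271]
scene bush 0.58 91 0.0329 (array([ 421.4, -232.5]), array([28.9, 27.5]), 48.0) [ 0.4221 -0.2327  0.0314]
scene block 0.69 106 0.117 (array([596.2,   2.9]), array([16.1, 42.3]), 84.5) [0.5978 0.0041 0.1157]
scene bigbush 0.74 216 0.0332 (array([ 507.3, -242.8]), array([44.2, 45.6]), 47.5) [ 0.508  -0.2436  0.0317]
scene tray 0.88 1224 0.0268 (array([565.2,  85.8]), array([118. , 121.6]), 77.0) [0.572  0.0855 0.0249]
t 10.5 p [0.5947 0.0052 0.101 ] th 73.95 tilt 0.0 w 0.0172 F [ 0.1  0.4 -2.2] q6 -1.38
dx 0.0806 dy 0.2509 dz 0.0039 rz -0.0758  (66 mm)
```

View pics/s2c.png

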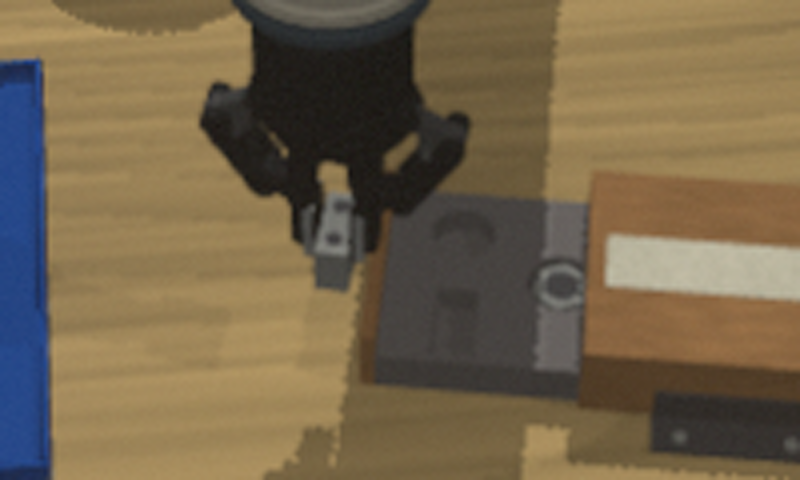

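Request:
{"op": "step_arm", "data": {
  "targets": [
    {"jaw":0.9,"dx":0,"dy":-0.1,"dz":0,"rx":0,"ry":0,"rz":0},
    {"jaw":0.9,"dx":0,"dy":-0.22,"dz":0.1,"rx":0,"ry":0,"rz":0},
    {"jaw":0.9,"dx":0.004,"dy":-0.272,"dz":0.2,"rx":0,"ry":0,"rz":0},
    {"jaw":0.9,"dx":0.004,"dy":-0.272,"dz":0.28,"rx":0,"ry":0,"rz":0},
    {"jaw":0.9,"dx":0.004,"dy":-0.272,"dz":0.32,"rx":0,"ry":0,"rz":0},
    {"jaw":0.9,"dx":0.004,"dy":-0.272,"dz":0.342,"rx":0,"ry":0,"rz":0},
    {"jaw":0.9,"dx":0.004,"dy":-0.272,"dz":0.342,"rx":0,"ry":0,"rz":0},
    {"jaw":0.9,"dx":0.004,"dy":-0.272,"dz":0.342,"rx":0,"ry":0,"rz":0}
  ]
}}

```text
clock: 11.3
eef_pos: [0.5755, -0.0592, 0.0162]
eef_rot: [0.436, 3.11, -0.0]
contact_force: [0.5, -0.2, -1.5]
grip_width: 0.0171
grasp_force: 30.3
```

Request:
{"op": "step_arm", "data": {
  "targets": [
    {"jaw":0.4,"dx":0,"dy":0,"dz":0,"rx":0,"ry":0,"rz":0},
    {"jaw":0,"dx":0,"dy":0,"dz":0,"rx":0,"ry":0,"rz":0},
    {"jaw":-0.6,"dx":0,"dy":0,"dz":0,"rx":0,"ry":0,"rz":0},
    {"jaw":-0.6,"dx":0,"dy":0,"dz":0,"rx":0,"ry":0,"rz":0},
    {"jaw":-0.6,"dx":0,"dy":0,"dz":0,"rx":0,"ry":0,"rz":0.14},
    {"jaw":-0.6,"dx":0,"dy":0,"dz":0,"rx":0,"ry":0,"rz":0.28},
    {"jaw":-0.6,"dx":0,"dy":0,"dz":0,"rx":0,"ry":0,"rz":0.42},
    {"jaw":-0.6,"dx":0,"dy":0,"dz":0,"rx":0,"ry":0,"rz":0.56},
    {"jaw":-0.6,"dx":0,"dy":0,"dz":0,"rx":0,"ry":0,"rz":0.7},
    {"jaw":-0.6,"dx":0,"dy":0,"dz":0,"rx":0,"ry":0,"rz":0.84},
    {"jaw":-0.6,"dx":0,"dy":0,"dz":0,"rx":0,"ry":0,"rz":0.95}
  ]
}}

```text
clock: 12.4
eef_pos: [0.575, -0.0594, 0.0156]
eef_rot: [1.876, 2.52, 0.0]
contact_force: [0.2, -0.2, 0.1]
grip_width: 0.0681
grasp_force: 0.0
```

Request:
{"op": "step_arm", "data": {
  "targets": [
    {"jaw":-0.6,"dx":0,"dy":0,"dz":0,"rx":0,"ry":0,"rz":0.14},
    {"jaw":-0.6,"dx":0,"dy":0,"dz":0,"rx":0,"ry":0,"rz":0.28},
    {"jaw":-0.6,"dx":0,"dy":0,"dz":0,"rx":0,"ry":0,"rz":0.42},
    {"jaw":-0.6,"dx":0,"dy":0,"dz":0,"rx":0,"ry":0,"rz":0.55},
    {"jaw":-0.6,"dx":0,"dy":0,"dz":0,"rx":0,"ry":0,"rz":0.55},
    {"jaw":-0.2,"dx":0,"dy":0,"dz":0,"rx":0,"ry":0,"rz":0.55},
    {"jaw":0,"dx":0,"dy":0,"dz":0,"rx":0,"ry":0,"rz":0.55},
    {"jaw":0.1,"dx":0,"dy":0,"dz":0,"rx":0,"ry":0,"rz":0.55},
    {"jaw":0.2,"dx":0,"dy":0,"dz":0,"rx":0,"ry":0,"rz":0.55},
    {"jaw":0.3,"dx":0,"dy":0,"dz":0,"rx":0,"ry":0,"rz":0.55},
    {"jaw":0.3,"dx":0,"dy":0,"dz":0,"rx":0,"ry":0,"rz":0.55}
  ],
  "newtons": 20
}}

```text
clock: 13.5
eef_pos: [0.5749, -0.0594, 0.0156]
eef_rot: [-2.508, -1.891, 0.0]
contact_force: [-2.1, -0.2, 6.1]
grip_width: 0.0418
grasp_force: 20.6
```

Run:
```python
from h import *
plan([(.575,-.06,.0155,74)])
```

```text
t 13.5 p [ 0.5749 -0.0594  0.0156] th -15.97 tilt 0.0 w 0.0418 F [-2.1 -0.2  6.1] q6 0.07
dx -0.0023 dy 0.0009 dz 0.0004 rz -1.4995  (1 mm)
```

Run:
```python
from h import *
plan([(.575,-.0594,.10,-16),(.42,-.225,.10,-14),(.4166,-.2314,.016,-11.5)])
```

```text
t 13.5 p [ 0.5749 -0.0594  0.0156] th -15.97 tilt 0.0 w 0.0418 F [-2.1 -0.2  6.1] q6 0.07
dx 0.0000 dy 0.0002 dz -0.3376 rz 0.0005  (84 mm)
dx -0.8076 dy -0.4134 dz 0.0000 rz -0.0333  (227 mm)
dx -0.0281 dy -0.0070 dz 0.3360 rz -0.0417  (84 mm)
```

Request:
{"op": "step_arm", "data": {
  "targets": [
    {"jaw":0,"dx":0,"dy":0,"dz":0,"rx":0,"ry":0,"rz":0},
    {"jaw":-0.4,"dx":0,"dy":0,"dz":0,"rx":0,"ry":0,"rz":0},
    {"jaw":-0.4,"dx":0,"dy":0,"dz":0,"rx":0,"ry":0,"rz":0},
    {"jaw":-0.4,"dx":0,"dy":0,"dz":-0.1,"rx":0,"ry":0,"rz":0},
    {"jaw":-0.4,"dx":0,"dy":0,"dz":-0.25,"rx":0,"ry":0,"rz":0},
    {"jaw":-0.4,"dx":-0.1,"dy":-0.05,"dz":-0.34,"rx":0,"ry":0,"rz":0},
    {"jaw":-0.4,"dx":-0.8,"dy":-0.41,"dz":-0.34,"rx":0,"ry":0,"rz":-0.03},
    {"jaw":-0.4,"dx":-0.8,"dy":-0.41,"dz":-0.34,"rx":0,"ry":0,"rz":-0.03},
    {"jaw":-0.4,"dx":-0.8,"dy":-0.41,"dz":-0.34,"rx":0,"ry":0,"rz":-0.03},
    {"jaw":-0.4,"dx":-0.8,"dy":-0.41,"dz":-0.34,"rx":0,"ry":0,"rz":-0.03},
    {"jaw":-0.4,"dx":-0.8,"dy":-0.41,"dz":-0.34,"rx":0,"ry":0,"rz":-0.03},
    {"jaw":-0.4,"dx":-0.8,"dy":-0.41,"dz":-0.34,"rx":0,"ry":0,"rz":-0.03}
  ]
}}

```text
clock: 14.7
eef_pos: [0.4209, -0.2242, 0.1006]
eef_rot: [2.481, 1.927, 0.0]
contact_force: [0.0, 0.5, -0.0]
grip_width: 0.0599
grasp_force: 0.0
```

Run:
```python
from m import *
meas(["block","tray","sleeve"],("top",),save="3")
plan([(.4166,-.2314,.016,-11.5)])
```

```text
top block 0.56 230 0.0318 (array([576.3, -56.3]), array([17.8, 41.8]), 74.4) [ 0.576  -0.0562  0.0301]
top tray 0.8 2398 0.0289 (array([563.4,  88.2]), array([121.5, 119.4]), 78.3) [0.5644 0.0905 0.0266]
top sleeve 0.57 6345 0.0509 (array([590.5, 218.8]), array([153.8, 128.5]), 78.7) [0.5902 0.2186 0.0493]
t 14.9 p [ 0.4221 -0.2227  0.1004] th -14.11 tilt 0.01 w 0.0598 F [0.4 0.8 0.1] q6 -0.36
dx -0.0392 dy -0.0127 dz 0.3378 rz -0.0436  (85 mm)
```

Request:
{"op": "step_arm", "data": {
  "targets": [
    {"jaw":-0.4,"dx":-0.039,"dy":-0.0127,"dz":0.1,"rx":0,"ry":0,"rz":-0.04},
    {"jaw":-0.4,"dx":-0.039,"dy":-0.0127,"dz":0.22,"rx":0,"ry":0,"rz":-0.04},
    {"jaw":-0.4,"dx":-0.039,"dy":-0.0127,"dz":0.31,"rx":0,"ry":0,"rz":-0.04},
    {"jaw":-0.4,"dx":-0.039,"dy":-0.0127,"dz":0.337,"rx":0,"ry":0,"rz":-0.04},
    {"jaw":-0.4,"dx":-0.039,"dy":-0.0127,"dz":0.337,"rx":0,"ry":0,"rz":-0.04},
    {"jaw":0,"dx":-0.039,"dy":-0.0127,"dz":0.337,"rx":0,"ry":0,"rz":-0.04},
    {"jaw":0.1,"dx":-0.039,"dy":-0.0127,"dz":0.337,"rx":0,"ry":0,"rz":-0.04},
    {"jaw":0.2,"dx":-0.039,"dy":-0.0127,"dz":0.337,"rx":0,"ry":0,"rz":-0.04},
    {"jaw":0.4,"dx":-0.039,"dy":-0.0127,"dz":0.337,"rx":0,"ry":0,"rz":-0.04},
    {"jaw":0.6,"dx":-0.039,"dy":-0.0127,"dz":0.337,"rx":0,"ry":0,"rz":-0.04},
    {"jaw":0.6,"dx":-0.039,"dy":-0.0127,"dz":0.337,"rx":0,"ry":0,"rz":-0.04}
  ],
  "newtons": 30
}}

```text
clock: 16.0
eef_pos: [0.4163, -0.2324, 0.0171]
eef_rot: [2.437, 1.98, 0.001]
contact_force: [-0.3, 0.6, 12.3]
grip_width: 0.0287
grasp_force: 28.7
```

Run:
```python
from h import *
plan([(.4166,-.2314,.11,-11.6),(.48,-.02,.11,-11.6),(.5281,.0804,.09,-11.8)])
```

```text
t 16.0 p [ 0.4163 -0.2324  0.0171] th -11.81 tilt 0.09 w 0.0287 F [-0.3  0.6 12.3] q6 -0.43
dx 0.0040 dy 0.0004 dz -0.3717 rz -0.0035  (93 mm)
dx 0.8793 dy 0.0784 dz 0.0000 rz -0.0000  (221 mm)
dx 0.4321 dy 0.1077 dz 0.0800 rz 0.0033  (113 mm)
```

Request:
{"op": "step_arm", "data": {
  "targets": [
    {"jaw":0.6,"dx":0,"dy":0,"dz":-0.1,"rx":0,"ry":0,"rz":0},
    {"jaw":0.6,"dx":0,"dy":0,"dz":-0.25,"rx":0,"ry":0,"rz":0},
    {"jaw":0.6,"dx":0.1,"dy":0.01,"dz":-0.37,"rx":0,"ry":0,"rz":0},
    {"jaw":0.6,"dx":0.27,"dy":0.025,"dz":-0.37,"rx":0,"ry":0,"rz":0},
    {"jaw":0.6,"dx":0.45,"dy":0.04,"dz":-0.37,"rx":0,"ry":0,"rz":0},
    {"jaw":0.6,"dx":0.63,"dy":0.06,"dz":-0.37,"rx":0,"ry":0,"rz":0},
    {"jaw":0.6,"dx":0.8,"dy":0.075,"dz":-0.37,"rx":0,"ry":0,"rz":0},
    {"jaw":0.6,"dx":0.88,"dy":0.078,"dz":-0.37,"rx":0,"ry":0,"rz":0},
    {"jaw":0.6,"dx":0.88,"dy":0.078,"dz":-0.37,"rx":0,"ry":0,"rz":0}
  ]
}}

```text
clock: 16.9
eef_pos: [0.4803, -0.0183, 0.1091]
eef_rot: [2.435, 1.985, 0.001]
contact_force: [-0.7, -0.5, -1.8]
grip_width: 0.0285
grasp_force: 30.6
```

Request:
{"op": "step_arm", "data": {
  "targets": [
    {"jaw":0.6,"dx":0.12,"dy":0.03,"dz":0,"rx":0,"ry":0,"rz":0},
    {"jaw":0.6,"dx":0.26,"dy":0.065,"dz":0,"rx":0,"ry":0,"rz":0},
    {"jaw":0.6,"dx":0.38,"dy":0.095,"dz":0.04,"rx":0,"ry":0,"rz":0},
    {"jaw":0.6,"dx":0.432,"dy":0.108,"dz":0.08,"rx":0,"ry":0,"rz":0},
    {"jaw":0.6,"dx":0.432,"dy":0.108,"dz":0.08,"rx":0,"ry":0,"rz":0},
    {"jaw":0.6,"dx":0.432,"dy":0.108,"dz":0.08,"rx":0,"ry":0,"rz":0},
    {"jaw":0.6,"dx":0.432,"dy":0.108,"dz":0.08,"rx":0,"ry":0,"rz":0}
  ]
}}

```text
clock: 17.6
eef_pos: [0.528, 0.0784, 0.089]
eef_rot: [-2.439, -1.98, 0.001]
contact_force: [0.2, 0.7, -1.2]
grip_width: 0.0287
grasp_force: 30.6
```

Run:
```python
from h import *
plan([(.5281,.0800,.044,-11.8),(.5281,.0800,.0295,-11.8)])
```

```text
t 17.6 p [0.528  0.0784 0.089 ] th -11.86 tilt 0.02 w 0.0287 F [ 0.2  0.7 -1.2] q6 0.24
dx 0.0064 dy -0.0011 dz 0.1799 rz -0.0010  (45 mm)
dx 0.0000 dy 0.0000 dz 0.0580 rz -0.0000  (14 mm)
```

Request:
{"op": "step_arm", "data": {
  "targets": [
    {"jaw":0.6,"dx":0.006,"dy":-0.001,"dz":0.06,"rx":0,"ry":0,"rz":0},
    {"jaw":0.6,"dx":0.006,"dy":-0.001,"dz":0.12,"rx":0,"ry":0,"rz":0},
    {"jaw":0.6,"dx":0.006,"dy":-0.001,"dz":0.17,"rx":0,"ry":0,"rz":0},
    {"jaw":0.6,"dx":0.006,"dy":-0.001,"dz":0.19,"rx":0,"ry":0,"rz":0},
    {"jaw":0.6,"dx":0.006,"dy":-0.001,"dz":0.205,"rx":0,"ry":0,"rz":0},
    {"jaw":0.6,"dx":0.006,"dy":-0.001,"dz":0.22,"rx":0,"ry":0,"rz":0},
    {"jaw":0.6,"dx":0.006,"dy":-0.001,"dz":0.22,"rx":0,"ry":0,"rz":0}
  ]
}}

```text
clock: 18.3
eef_pos: [0.5285, 0.0809, 0.0336]
eef_rot: [-2.438, -1.981, 0.0]
contact_force: [-0.4, -0.6, -1.5]
grip_width: 0.0288
grasp_force: 30.6
```

Run:
```python
from h import *
plan([(.5281,.0800,.0295,-11.8)])
```

```text
t 18.3 p [0.5285 0.0809 0.0336] th -11.81 tilt 0.0 w 0.0288 F [-0.4 -0.6 -1.5] q6 0.25
dx -0.0040 dy -0.0009 dz 0.0166 rz -0.0002  (4 mm)
```

Request:
{"op": "step_arm", "data": {
  "targets": [
    {"jaw":0.6,"dx":-0.002,"dy":0,"dz":0.01,"rx":0,"ry":0,"rz":0},
    {"jaw":0.6,"dx":-0.003,"dy":0,"dz":0.018,"rx":0,"ry":0,"rz":0},
    {"jaw":0.6,"dx":-0.003,"dy":0,"dz":0.018,"rx":0,"ry":0,"rz":0},
    {"jaw":0.25,"dx":-0.003,"dy":0,"dz":0.018,"rx":0,"ry":0,"rz":0},
    {"jaw":0.1,"dx":-0.003,"dy":0,"dz":0.018,"rx":0,"ry":0,"rz":0},
    {"jaw":0.1,"dx":-0.003,"dy":0,"dz":0.018,"rx":0,"ry":0,"rz":0},
    {"jaw":0.1,"dx":-0.003,"dy":0,"dz":-0.08,"rx":0,"ry":0,"rz":0},
    {"jaw":0.1,"dx":-0.003,"dy":0,"dz":-0.25,"rx":0,"ry":0,"rz":0},
    {"jaw":-0.4,"dx":-0.1,"dy":0.05,"dz":-0.35,"rx":0,"ry":0,"rz":0}
  ]
}}

```text
clock: 19.2
eef_pos: [0.5355, 0.0556, 0.1235]
eef_rot: [2.436, 1.984, 0.002]
contact_force: [0.8, -0.0, -0.4]
grip_width: 0.0517
grasp_force: 0.0
```

Run:
```python
from h import *
plan([(.575,-.0594,.11,31),(.575,-.0594,.09,74),(.575,-.0594,.0145,74)])
```

```text
t 19.2 p [0.5355 0.0556 0.1235] th -11.67 tilt 0.06 w 0.0517 F [ 0.8 -0.  -0.4] q6 0.2
dx -0.4184 dy 0.2478 dz 0.0540 rz -0.7111  (122 mm)
dx 0.0000 dy 0.0000 dz 0.0800 rz -0.7167  (20 mm)
dx 0.0000 dy 0.0000 dz 0.3020 rz 0.0000  (76 mm)
```

Request:
{"op": "step_arm", "data": {
  "targets": [
    {"jaw":-0.4,"dx":-0.15,"dy":0.1,"dz":0,"rx":0,"ry":0,"rz":-0.14},
    {"jaw":-0.4,"dx":-0.3,"dy":0.18,"dz":0.03,"rx":0,"ry":0,"rz":-0.28},
    {"jaw":-0.4,"dx":-0.418,"dy":0.248,"dz":0.054,"rx":0,"ry":0,"rz":-0.42},
    {"jaw":-0.4,"dx":-0.418,"dy":0.248,"dz":0.054,"rx":0,"ry":0,"rz":-0.56},
    {"jaw":-0.4,"dx":-0.418,"dy":0.248,"dz":0.054,"rx":0,"ry":0,"rz":-0.71},
    {"jaw":-0.4,"dx":-0.418,"dy":0.248,"dz":0.054,"rx":0,"ry":0,"rz":-0.711}
  ]
}}

```text
clock: 19.8
eef_pos: [0.5749, -0.0613, 0.1077]
eef_rot: [-1.547, -2.734, 0.0]
contact_force: [-0.2, -0.0, -0.2]
grip_width: 0.0596
grasp_force: 0.0
```

Request:
{"op": "step_arm", "data": {
  "targets": [
    {"jaw":-0.4,"dx":0,"dy":0,"dz":0.08,"rx":0,"ry":0,"rz":-0.14},
    {"jaw":-0.4,"dx":0,"dy":0,"dz":0.08,"rx":0,"ry":0,"rz":-0.28},
    {"jaw":-0.4,"dx":0,"dy":0,"dz":0.08,"rx":0,"ry":0,"rz":-0.42},
    {"jaw":-0.4,"dx":0,"dy":0,"dz":0.08,"rx":0,"ry":0,"rz":-0.56},
    {"jaw":-0.4,"dx":0,"dy":0,"dz":0.08,"rx":0,"ry":0,"rz":-0.717},
    {"jaw":-0.4,"dx":0,"dy":0,"dz":0.08,"rx":0,"ry":0,"rz":-0.717},
    {"jaw":-0.4,"dx":0,"dy":0,"dz":0.08,"rx":0,"ry":0,"rz":-0.717},
    {"jaw":-0.4,"dx":0,"dy":0,"dz":0.08,"rx":0,"ry":0,"rz":-0.717}
  ]
}}

```text
clock: 20.6
eef_pos: [0.5749, -0.0609, 0.0878]
eef_rot: [0.448, 3.109, 0.0]
contact_force: [-0.1, -0.0, 0.1]
grip_width: 0.06
grasp_force: 0.0
```

Run:
```python
from m import *
meas(["bush","tray"],("top","scene"),save="4")
plan([(.575,-.0594,.0145,74)])
for c,(a,b,e,f) in {"top":(230,330,190,310),"scene":(180,270,300,420)}.items():
    im=cv2.imread(f"pics/{c}4.png"); cv2.imwrite(f"pics/{c}4c.png",cv2.resize(im[a:b,e:f],None,fx=4,fy=4,interpolation=cv2.INTER_CUBIC))
```

```text
top bush 0.49 204 0.0399 (array([529.8,  83.1]), array([26.7, 26.3]), 89.6) [0.5298 0.0826 0.0383]
top tray 0.97 2268 0.0279 (array([566.2, 102.3]), array([ 91.9, 119.3]), 78.3) [0.5666 0.1074 0.0262]
scene bush 0.49 80 0.0385 (array([531.5,  80.6]), array([27.8, 26.5]), 10.8) [0.5318 0.0811 0.0368]
scene tray 0.22 973 0.0276 (array([565.7,  85. ]), array([118.1, 121.5]), 78.1) [0.5714 0.0828 0.0254]
t 20.9 p [ 0.575  -0.061   0.0877] th 73.82 tilt 0.0 w 0.0601 F [-0.3 -0.7  0.4] q6 -1.5
dx 0.0017 dy 0.0061 dz 0.2930 rz -0.0030  (73 mm)
```

View pics/top4c.png

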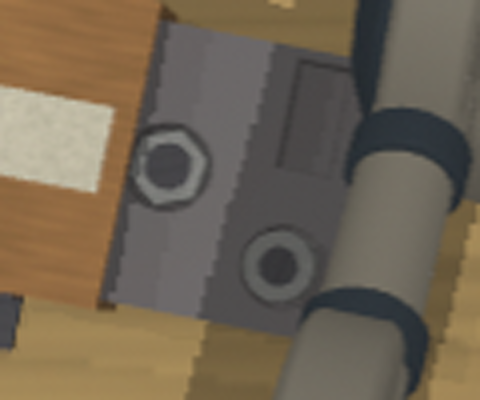

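Request:
{"op": "step_arm", "data": {
  "targets": [
    {"jaw":-0.4,"dx":0.002,"dy":0.006,"dz":0.15,"rx":0,"ry":0,"rz":0},
    {"jaw":-0.4,"dx":0.002,"dy":0.006,"dz":0.26,"rx":0,"ry":0,"rz":0},
    {"jaw":-0.4,"dx":0.002,"dy":0.006,"dz":0.29,"rx":0,"ry":0,"rz":0},
    {"jaw":-0.4,"dx":0.002,"dy":0.006,"dz":0.293,"rx":0,"ry":0,"rz":0},
    {"jaw":0.2,"dx":0.002,"dy":0.006,"dz":0.293,"rx":0,"ry":0,"rz":0},
    {"jaw":0.4,"dx":0.002,"dy":0.006,"dz":0.293,"rx":0,"ry":0,"rz":0},
    {"jaw":0.5,"dx":0.002,"dy":0.006,"dz":0.293,"rx":0,"ry":0,"rz":0},
    {"jaw":0.6,"dx":0.002,"dy":0.006,"dz":0.293,"rx":0,"ry":0,"rz":0},
    {"jaw":0.8,"dx":0.002,"dy":0.006,"dz":0.293,"rx":0,"ry":0,"rz":0},
    {"jaw":0.8,"dx":0.002,"dy":0.006,"dz":0.293,"rx":0,"ry":0,"rz":0},
    {"jaw":0.8,"dx":0.002,"dy":0.006,"dz":0.293,"rx":0,"ry":0,"rz":0}
  ]
}}

```text
clock: 22.0
eef_pos: [0.5755, -0.0595, 0.0155]
eef_rot: [0.44, 3.109, -0.0]
contact_force: [-0.8, 1.3, 8.8]
grip_width: 0.017
grasp_force: 29.9
```

Run:
```python
from h import *
plan([(.575,-.0594,.09,74),(.5909,.0675,.09,78.2)])
```

```text
t 22.0 p [ 0.5755 -0.0595  0.0155] th 73.88 tilt 0.09 w 0.017 F [-0.8  1.3  8.8] q6 -1.5
dx 0.0020 dy -0.0000 dz -0.2980 rz -0.0021  (75 mm)
dx 0.0788 dy 0.5055 dz 0.0000 rz -0.0700  (128 mm)
```

Request:
{"op": "step_arm", "data": {
  "targets": [
    {"jaw":0.8,"dx":0,"dy":0,"dz":-0.1,"rx":0,"ry":0,"rz":0},
    {"jaw":0.8,"dx":0,"dy":0,"dz":-0.22,"rx":0,"ry":0,"rz":0},
    {"jaw":0.8,"dx":0.01,"dy":0.06,"dz":-0.3,"rx":0,"ry":0,"rz":-0.02},
    {"jaw":0.8,"dx":0.03,"dy":0.2,"dz":-0.3,"rx":0,"ry":0,"rz":-0.04},
    {"jaw":0.8,"dx":0.055,"dy":0.35,"dz":-0.3,"rx":0,"ry":0,"rz":-0.072},
    {"jaw":0.8,"dx":0.075,"dy":0.46,"dz":-0.3,"rx":0,"ry":0,"rz":-0.072},
    {"jaw":0.8,"dx":0.079,"dy":0.5055,"dz":-0.3,"rx":0,"ry":0,"rz":-0.072},
    {"jaw":0.8,"dx":0.079,"dy":0.5055,"dz":-0.3,"rx":0,"ry":0,"rz":-0.072},
    {"jaw":0.8,"dx":0.079,"dy":0.5055,"dz":-0.3,"rx":0,"ry":0,"rz":-0.072},
    {"jaw":0.8,"dx":0.079,"dy":0.5055,"dz":-0.3,"rx":0,"ry":0,"rz":-0.072}
  ]
}}

```text
clock: 23.0
eef_pos: [0.5909, 0.0664, 0.0895]
eef_rot: [-0.325, -3.125, 0.0]
contact_force: [-0.2, -0.1, -2.0]
grip_width: 0.0171
grasp_force: 30.4
```

Run:
```python
from h import *
plan([(.5909,.0675,.034,78.2)])
```

```text
t 23.0 p [0.5909 0.0664 0.0895] th 78.14 tilt 0.01 w 0.0171 F [-0.2 -0.1 -2. ] q6 -1.35
dx 0.0011 dy 0.0044 dz 0.2220 rz -0.0011  (56 mm)
```

Request:
{"op": "step_arm", "data": {
  "targets": [
    {"jaw":0.8,"dx":0.001,"dy":0.004,"dz":0.07,"rx":0,"ry":0,"rz":0},
    {"jaw":0.8,"dx":0.001,"dy":0.004,"dz":0.13,"rx":0,"ry":0,"rz":0},
    {"jaw":0.8,"dx":0.001,"dy":0.004,"dz":0.17,"rx":0,"ry":0,"rz":0},
    {"jaw":0.8,"dx":0.001,"dy":0.004,"dz":0.185,"rx":0,"ry":0,"rz":0},
    {"jaw":0.8,"dx":0.001,"dy":0.004,"dz":0.2,"rx":0,"ry":0,"rz":0},
    {"jaw":0.8,"dx":0.001,"dy":0.004,"dz":0.214,"rx":0,"ry":0,"rz":0},
    {"jaw":0.8,"dx":0.001,"dy":0.004,"dz":0.214,"rx":0,"ry":0,"rz":0}
  ]
}}

```text
clock: 23.7
eef_pos: [0.591, 0.0684, 0.0359]
eef_rot: [0.323, 3.125, -0.0]
contact_force: [-0.1, 0.3, -0.7]
grip_width: 0.0174
grasp_force: 30.4
```

Run:
```python
from h import *
plan([(.5909,.0675,.0305,78.2)])
```

```text
t 23.7 p [0.591  0.0684 0.0359] th 78.19 tilt 0.0 w 0.0174 F [-0.1  0.3 -0.7] q6 -1.35
dx -0.0002 dy -0.0037 dz 0.0218 rz -0.0002  (6 mm)
```

Request:
{"op": "step_arm", "data": {
  "targets": [
    {"jaw":0.8,"dx":0,"dy":-0.002,"dz":0.01,"rx":0,"ry":0,"rz":0},
    {"jaw":0.8,"dx":0,"dy":-0.002,"dz":0.022,"rx":0,"ry":0,"rz":0},
    {"jaw":0.8,"dx":0,"dy":-0.002,"dz":0.022,"rx":0,"ry":0,"rz":0}
  ]
}}

```text
clock: 24.0
eef_pos: [0.5907, 0.068, 0.0302]
eef_rot: [-0.323, -3.125, 0.0]
contact_force: [-0.7, 0.3, -3.0]
grip_width: 0.0172
grasp_force: 30.4
```

Request:
{"op": "step_arm", "data": {
  "targets": [
    {"jaw":0.5,"dx":0,"dy":0,"dz":0,"rx":0,"ry":0,"rz":0},
    {"jaw":0.4,"dx":0,"dy":0,"dz":0,"rx":0,"ry":0,"rz":0},
    {"jaw":0.3,"dx":0,"dy":0,"dz":0,"rx":0,"ry":0,"rz":0},
    {"jaw":0.3,"dx":0,"dy":0,"dz":-0.08,"rx":0,"ry":0,"rz":0},
    {"jaw":0.3,"dx":0,"dy":0,"dz":-0.25,"rx":0,"ry":0,"rz":0},
    {"jaw":0.3,"dx":0,"dy":-0.2,"dz":-0.3,"rx":0,"ry":0,"rz":0.14},
    {"jaw":0.3,"dx":0,"dy":-0.4,"dz":-0.3,"rx":0,"ry":0,"rz":0.28},
    {"jaw":0.3,"dx":0,"dy":-0.6,"dz":-0.3,"rx":0,"ry":0,"rz":0.42},
    {"jaw":0.3,"dx":0,"dy":-0.8,"dz":-0.3,"rx":0,"ry":0,"rz":0.56},
    {"jaw":-1,"dx":0,"dy":-0.9,"dz":-0.3,"rx":0,"ry":0,"rz":0.7},
    {"jaw":-1,"dx":0,"dy":-0.9,"dz":-0.3,"rx":0,"ry":0,"rz":0.75}
  ]
}}

```text
clock: 25.1
eef_pos: [0.5443, -0.1558, 0.1057]
eef_rot: [1.507, 2.756, -0.001]
contact_force: [-0.7, 0.4, 0.2]
grip_width: 0.0578
grasp_force: 0.0
```

Run:
```python
from m import *
meas(["block","bush","tray","sleeve"],("top","scene"),save="5")
a=np.radians(78.3); ex=np.array([np.cos(a),np.sin(a)])
d=np.load("top5.npy"); R=np.zeros(d.shape,bool); R[225:330,200:320]=1; P=pts("top",d,R)
L=(P[:,:2]-[.5635,.0881])@ex; m=(P[:,2]>.036)&(P[:,2]<.046)&(L<-40)&(L>-70); print('panel',rect(P[m,:2]))
plan([])
for c,(a,b,e,f) in {"top":(230,330,190,310),"scene":(180,270,300,420)}.items():
    im=cv2.imread(f"pics/{c}5.png"); cv2.imwrite(f"pics/{c}5c.png",cv2.resize(im[a:b,e:f],None,fx=4,fy=4,interpolation=cv2.INTER_CUBIC))
```

```text
top block 0.74 219 0.04 (array([591.6,  70.7]), array([17.8, 41.5]), 78.5) [0.5915 0.0705 0.0383]
top bush 0.74 215 0.0399 (array([529. ,  83.9]), array([28.2, 28. ]), 89.8) [0.5297 0.0833 0.0382]
top sleeve 0.89 6352 0.0509 (array([590.5, 218.7]), array([154.5, 128.4]), 78.6) [0.5903 0.2193 0.0493]
scene block 0.65 92 0.0385 (array([594.1,  68.1]), array([17.2, 40.2]), 77.2) [0.5957 0.068  0.0369]
scene bush 0.65 89 0.0388 (array([532.7,  80.8]), array([28.4, 25.1]), 60.4) [0.5329 0.0809 0.0371]
scene tray 0.94 889 0.0279 (array([565.9,  85.3]), array([117.1, 120.8]), 77.0) [0.5729 0.0824 0.0256]
scene sleeve 0.92 2727 0.0487 (array([591.7, 216.5]), array([152.2, 132. ]), 78.6) [0.5963 0.2151 0.0471]
panel (array([0., 0.]), array([0., 0.]), 0.0)
t 25.6 p [ 0.545  -0.1518  0.1055] th 33.27 tilt 0.0 w 0.0855 F [ 0.2  0.  -0. ] q6 -0.96
```

View pics/top5c.png

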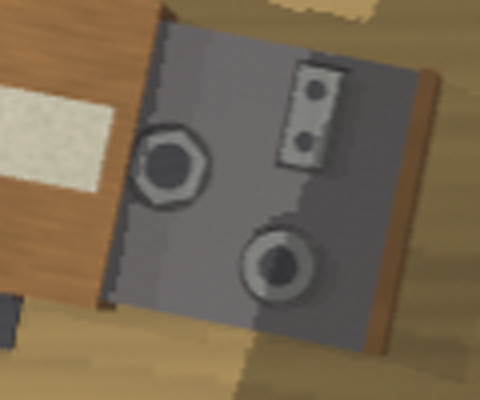

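Run:
```python
from h import *
plan([(.541,-.016,.10,-11.8),(.541,-.016,.004,-11.8),(.5431,-.0044,.004,-11.8),(.5714,.1299,.004,-11.8)])
```

```text
t 25.6 p [ 0.545  -0.1518  0.1055] th 33.27 tilt 0.0 w 0.0855 F [ 0.2  0.  -0. ] q6 -0.96
dx 0.4628 dy 0.2847 dz 0.0219 rz 0.7512  (136 mm)
dx 0.0000 dy 0.0000 dz 0.3840 rz -0.0000  (96 mm)
dx 0.0471 dy -0.0013 dz 0.0000 rz -0.0000  (12 mm)
dx 0.5490 dy 0.0010 dz 0.0000 rz -0.0000  (137 mm)
```

Request:
{"op": "step_arm", "data": {
  "targets": [
    {"jaw":-1,"dx":0.1,"dy":0.06,"dz":0.02,"rx":0,"ry":0,"rz":0.14},
    {"jaw":-1,"dx":0.2,"dy":0.12,"dz":0.02,"rx":0,"ry":0,"rz":0.28},
    {"jaw":-1,"dx":0.3,"dy":0.19,"dz":0.02,"rx":0,"ry":0,"rz":0.42},
    {"jaw":-1,"dx":0.4,"dy":0.25,"dz":0.02,"rx":0,"ry":0,"rz":0.56},
    {"jaw":-1,"dx":0.463,"dy":0.285,"dz":0.02,"rx":0,"ry":0,"rz":0.7},
    {"jaw":-1,"dx":0.463,"dy":0.285,"dz":0.022,"rx":0,"ry":0,"rz":0.751},
    {"jaw":-1,"dx":0.463,"dy":0.285,"dz":0.2,"rx":0,"ry":0,"rz":0.751},
    {"jaw":-1,"dx":0.463,"dy":0.285,"dz":0.35,"rx":0,"ry":0,"rz":0.751},
    {"jaw":-1,"dx":0.463,"dy":0.285,"dz":0.406,"rx":0,"ry":0,"rz":0.751},
    {"jaw":-1,"dx":0.463,"dy":0.285,"dz":0.406,"rx":0,"ry":0,"rz":0.751},
    {"jaw":-1,"dx":0.463,"dy":0.285,"dz":0.406,"rx":0,"ry":0,"rz":0.751}
  ]
}}

```text
clock: 26.7
eef_pos: [0.5413, -0.0162, 0.0044]
eef_rot: [2.439, 1.981, 0.0]
contact_force: [-1.0, -0.1, 1.3]
grip_width: 0.0856
grasp_force: 0.0
```

Run:
```python
from h import *
plan([(.5431,-.0044,.004,-11.8),(.5714,.1299,.004,-11.8)])
```

```text
t 26.7 p [ 0.5413 -0.0162  0.0044] th -11.84 tilt 0.0 w 0.0856 F [-1.  -0.1  1.3] q6 0.07
dx 0.0478 dy -0.0028 dz 0.0015 rz -0.0006  (12 mm)
dx 0.5490 dy 0.0010 dz 0.0000 rz -0.0000  (137 mm)
```

Request:
{"op": "step_arm", "data": {
  "targets": [
    {"jaw":-1,"dx":0.03,"dy":0,"dz":0,"rx":0,"ry":0,"rz":0},
    {"jaw":-1,"dx":0.05,"dy":0,"dz":0,"rx":0,"ry":0,"rz":0},
    {"jaw":-1,"dx":0.065,"dy":0,"dz":0,"rx":0,"ry":0,"rz":0},
    {"jaw":-1,"dx":0.08,"dy":0,"dz":0,"rx":0,"ry":0,"rz":0},
    {"jaw":-1,"dx":0.095,"dy":0,"dz":0,"rx":0,"ry":0,"rz":0},
    {"jaw":-1,"dx":0.11,"dy":0,"dz":0,"rx":0,"ry":0,"rz":0},
    {"jaw":-1,"dx":0.125,"dy":0,"dz":0,"rx":0,"ry":0,"rz":0},
    {"jaw":-1,"dx":0.14,"dy":0,"dz":0,"rx":0,"ry":0,"rz":0},
    {"jaw":-1,"dx":0.155,"dy":0,"dz":0,"rx":0,"ry":0,"rz":0},
    {"jaw":-1,"dx":0.17,"dy":0,"dz":0,"rx":0,"ry":0,"rz":0},
    {"jaw":-1,"dx":0.185,"dy":0,"dz":0,"rx":0,"ry":0,"rz":0},
    {"jaw":-1,"dx":0.2,"dy":0,"dz":0,"rx":0,"ry":0,"rz":0}
  ]
}}

```text
clock: 27.9
eef_pos: [0.5514, 0.0328, 0.004]
eef_rot: [-2.439, -1.98, 0.0]
contact_force: [-0.9, -4.5, 1.3]
grip_width: 0.0852
grasp_force: 2.1
```

```bash
cat > tr.py <<'E'
from m import *
import sys
k=sys.argv[1]; meas(["tray","sleeve","block","bush","hexnut"],("top","scene"),save=k)
plan([(.5714,.1299,.004,-11.8)])
im=cv2.imread(f"pics/scene{k}.png"); cv2.imwrite(f"pics/s{k}c.png",cv2.resize(im[160:280,270:470],None,fx=4,fy=4,interpolation=cv2.INTER_CUBIC))
E
python3 tr.py 6
```

```text
top hexnut 0.66 4980 0.0508 (array([593. , 231.6]), array([127.9, 128.9]), 79.0) [0.5923 0.2352 0.0492]
scene tray 0.66 775 0.0277 (array([568.8,  95.7]), array([ 98.1, 121. ]), 75.9) [0.5739 0.092  0.0255]
scene sleeve 0.69 2719 0.0487 (array([592.1, 215.7]), array([154.3, 132.2]), 79.0) [0.5961 0.2151 0.0471]
scene block 0.59 111 0.0386 (array([597.1,  85.4]), array([17.1, 43.4]), 82.1) [0.5972 0.0858 0.0368]
scene bush 0.54 85 0.0381 (array([535.9,  99.1]), array([26.7, 27.4]), 49.1) [0.5364 0.0987 0.0365]
scene hexnut 0.49 17 0.0256 (array([576.8, 138.3]), array([ 6.7, 17. ]), 78.9) [0.5764 0.1391 0.0238]
t 28.5 p [0.5514 0.0325 0.004 ] th -11.87 tilt 0.0 w 0.0854 F [0.5 0.1 0.3] q6 0.16
dx 0.3977 dy -0.0018 dz -0.0001 rz -0.0012  (99 mm)
```

View pics/s6c.png

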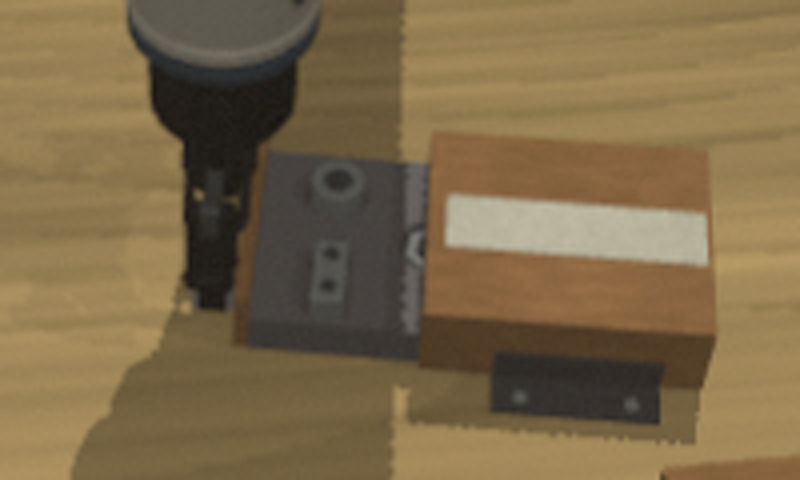

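Request:
{"op": "step_arm", "data": {
  "targets": [
    {"jaw":-1,"dx":0.015,"dy":0,"dz":0,"rx":0,"ry":0,"rz":0},
    {"jaw":-1,"dx":0.03,"dy":0,"dz":0,"rx":0,"ry":0,"rz":0},
    {"jaw":-1,"dx":0.045,"dy":0,"dz":0,"rx":0,"ry":0,"rz":0},
    {"jaw":-1,"dx":0.06,"dy":0,"dz":0,"rx":0,"ry":0,"rz":0},
    {"jaw":-1,"dx":0.075,"dy":0,"dz":0,"rx":0,"ry":0,"rz":0},
    {"jaw":-1,"dx":0.09,"dy":0,"dz":0,"rx":0,"ry":0,"rz":0},
    {"jaw":-1,"dx":0.105,"dy":0,"dz":0,"rx":0,"ry":0,"rz":0},
    {"jaw":-1,"dx":0.12,"dy":0,"dz":0,"rx":0,"ry":0,"rz":0},
    {"jaw":-1,"dx":0.135,"dy":0,"dz":0,"rx":0,"ry":0,"rz":0},
    {"jaw":-1,"dx":0.15,"dy":0,"dz":0,"rx":0,"ry":0,"rz":0},
    {"jaw":-1,"dx":0.165,"dy":0,"dz":0,"rx":0,"ry":0,"rz":0},
    {"jaw":-1,"dx":0.18,"dy":0,"dz":0,"rx":0,"ry":0,"rz":0}
  ]
}}

```text
clock: 29.7
eef_pos: [0.5607, 0.0769, 0.004]
eef_rot: [-2.439, -1.98, 0.0]
contact_force: [-0.3, -4.5, 0.5]
grip_width: 0.0855
grasp_force: 2.1
```

Request:
{"op": "step_arm", "data": {
  "targets": [
    {"jaw":-1,"dx":0.015,"dy":0,"dz":0,"rx":0,"ry":0,"rz":0},
    {"jaw":-1,"dx":0.03,"dy":0,"dz":0,"rx":0,"ry":0,"rz":0},
    {"jaw":-1,"dx":0.045,"dy":0,"dz":0,"rx":0,"ry":0,"rz":0},
    {"jaw":-1,"dx":0.06,"dy":0,"dz":0,"rx":0,"ry":0,"rz":0},
    {"jaw":-1,"dx":0.075,"dy":0,"dz":0,"rx":0,"ry":0,"rz":0},
    {"jaw":-1,"dx":0.09,"dy":0,"dz":0,"rx":0,"ry":0,"rz":0},
    {"jaw":-1,"dx":0.105,"dy":0,"dz":0,"rx":0,"ry":0,"rz":0},
    {"jaw":-1,"dx":0.12,"dy":0,"dz":0,"rx":0,"ry":0,"rz":0},
    {"jaw":-1,"dx":0.135,"dy":0,"dz":0,"rx":0,"ry":0,"rz":0},
    {"jaw":-1,"dx":0.15,"dy":0,"dz":0,"rx":0,"ry":0,"rz":0},
    {"jaw":-1,"dx":0.16,"dy":0,"dz":0,"rx":0,"ry":0,"rz":0}
  ]
}}

```text
clock: 30.8
eef_pos: [0.5689, 0.1161, 0.004]
eef_rot: [-2.439, -1.98, -0.0]
contact_force: [-1.3, -4.4, 1.1]
grip_width: 0.0855
grasp_force: 2.3
```

```bash
python3 tr.py 7
```

```text
top sleeve 0.69 200 0.05 (array([534.1, 230.2]), array([153.8,  21.4]), 74.8) [0.5311 0.2149 0.0489]
scene tray 0.78 58 0.04 (array([592.7, 128.4]), array([ 6.6, 80.7]), 77.4) [0.6045 0.1263 0.0397]
scene sleeve 0.96 2717 0.0487 (array([591.8, 216.5]), array([152. , 132.5]), 78.4) [0.5962 0.216  0.0471]
scene block 0.36 55 0.0424 (array([588.4, 133. ]), array([10.1, 91.2]), 71.6) [0.5983 0.1294 0.0409]
t 31.4 p [0.5689 0.1157 0.004 ] th -11.87 tilt 0.0 w 0.0854 F [-0.5  0.6  0.6] q6 0.3
dx 0.0577 dy -0.0017 dz -0.0001 rz -0.0012  (14 mm)
```

View pics/s7c.png

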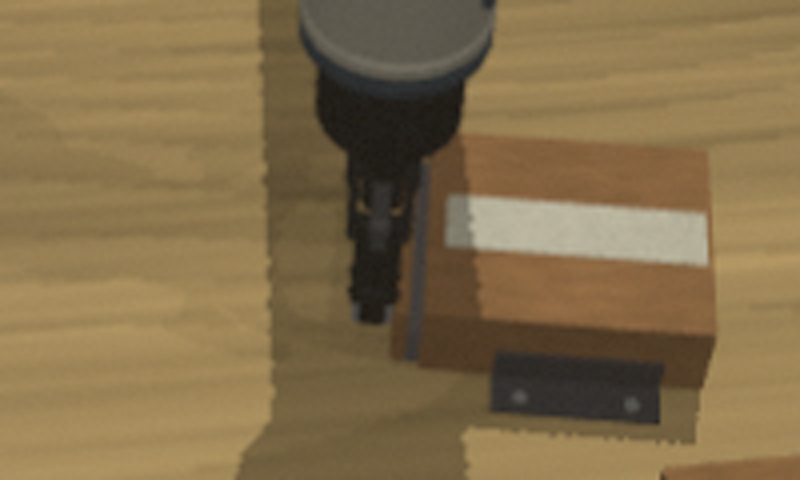

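Request:
{"op": "step_arm", "data": {
  "targets": [
    {"jaw":-1,"dx":0.01,"dy":0,"dz":0,"rx":0,"ry":0,"rz":0},
    {"jaw":-1,"dx":0.02,"dy":0,"dz":0,"rx":0,"ry":0,"rz":0},
    {"jaw":-1,"dx":0.03,"dy":0,"dz":0,"rx":0,"ry":0,"rz":0},
    {"jaw":-1,"dx":0.04,"dy":0,"dz":0,"rx":0,"ry":0,"rz":0},
    {"jaw":-1,"dx":0.046,"dy":0,"dz":0,"rx":0,"ry":0,"rz":0}
  ]
}}

```text
clock: 31.9
eef_pos: [0.5712, 0.1272, 0.004]
eef_rot: [2.439, 1.98, -0.0]
contact_force: [-1.5, -4.1, 0.8]
grip_width: 0.0855
grasp_force: 2.4
```

Request:
{"op": "step_arm", "data": {
  "targets": [
    {"jaw":-1,"dx":0.003,"dy":0,"dz":0,"rx":0,"ry":0,"rz":0},
    {"jaw":-1,"dx":0.006,"dy":0,"dz":0,"rx":0,"ry":0,"rz":0}
  ]
}}

```text
clock: 32.1
eef_pos: [0.5715, 0.1285, 0.004]
eef_rot: [-2.439, -1.98, 0.0]
contact_force: [-2.0, -4.9, 1.6]
grip_width: 0.0856
grasp_force: 2.3
```

Request:
{"op": "step_arm", "data": {
  "targets": [
    {"jaw":-1,"dx":0.003,"dy":0,"dz":0,"rx":0,"ry":0,"rz":0},
    {"jaw":-1,"dx":0.006,"dy":0,"dz":0,"rx":0,"ry":0,"rz":0}
  ]
}}

```text
clock: 32.3
eef_pos: [0.5718, 0.1299, 0.004]
eef_rot: [-2.439, -1.98, 0.0]
contact_force: [-1.1, -4.8, 1.0]
grip_width: 0.0855
grasp_force: 2.3
```

```bash
python3 tr.py 8
```

```text
top sleeve 0.71 170 0.0489 (array([523.9, 191.4]), array([58.1, 13. ]), 89.4) [0.5246 0.1863 0.0488]
scene sleeve 0.61 2602 0.0486 (array([591.8, 217.5]), array([149.7, 132.1]), 78.7) [0.5979 0.2193 0.0471]
t 32.9 p [0.5719 0.13   0.004 ] th -11.87 tilt 0.01 w 0.0854 F [-0.7 -0.5  0.2] q6 0.33
dx -0.0009 dy -0.0018 dz -0.0001 rz -0.0011  (0 mm)
```

View pics/s8c.png

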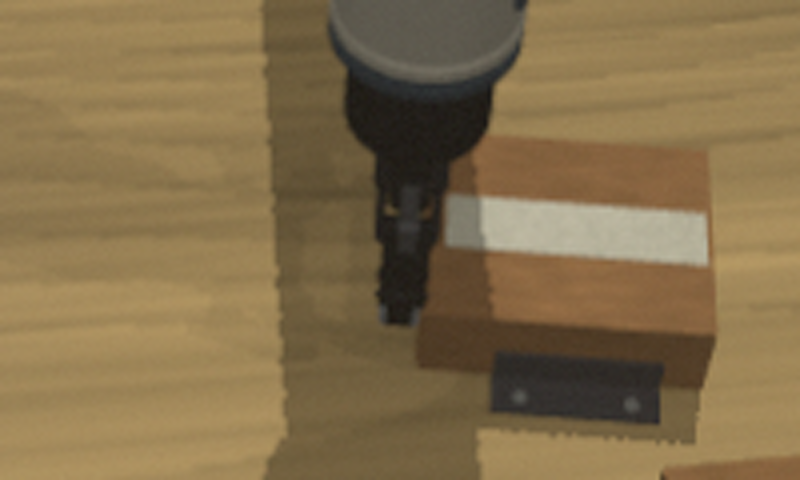

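Request:
{"op": "step_arm", "data": {
  "targets": [
    {"jaw":-1,"dx":0.003,"dy":0,"dz":0,"rx":0,"ry":0,"rz":0},
    {"jaw":-1,"dx":0.004,"dy":0,"dz":0,"rx":0,"ry":0,"rz":0}
  ]
}}

```text
clock: 33.1
eef_pos: [0.5719, 0.1303, 0.004]
eef_rot: [2.439, 1.98, -0.001]
contact_force: [-1.4, -11.9, 2.0]
grip_width: 0.0852
grasp_force: 5.8
```

Request:
{"op": "step_arm", "data": {
  "targets": [
    {"jaw":-1,"dx":0.003,"dy":0,"dz":0,"rx":0,"ry":0,"rz":0},
    {"jaw":-1,"dx":0.004,"dy":0,"dz":0,"rx":0,"ry":0,"rz":0}
  ]
}}

```text
clock: 33.3
eef_pos: [0.572, 0.1304, 0.004]
eef_rot: [2.438, 1.98, -0.003]
contact_force: [-2.1, -21.7, 3.5]
grip_width: 0.0857
grasp_force: 11.0
```

Hard stop reached: the tray is home. I'll back off along the tool, rise, and check.

Request:
{"op": "step_arm", "data": {
  "targets": [
    {"jaw":-1,"dx":-0.03,"dy":0,"dz":0,"rx":0,"ry":0,"rz":0},
    {"jaw":-1,"dx":-0.12,"dy":0,"dz":0,"rx":0,"ry":0,"rz":0},
    {"jaw":-1,"dx":-0.3,"dy":0,"dz":0,"rx":0,"ry":0,"rz":0},
    {"jaw":-1,"dx":-0.5,"dy":0,"dz":-0.2,"rx":0,"ry":0,"rz":0},
    {"jaw":-1,"dx":-0.65,"dy":0,"dz":-0.4,"rx":0,"ry":0,"rz":0},
    {"jaw":-1,"dx":-0.8,"dy":0,"dz":-0.5,"rx":0,"ry":0,"rz":0},
    {"jaw":-1,"dx":-0.8,"dy":0,"dz":-0.5,"rx":0,"ry":0,"rz":0},
    {"jaw":-1,"dx":-0.8,"dy":0,"dz":-0.5,"rx":0,"ry":0,"rz":0}
  ]
}}

```text
clock: 34.1
eef_pos: [0.5322, -0.0664, 0.1316]
eef_rot: [2.439, 1.974, 0.005]
contact_force: [0.7, 0.6, -0.3]
grip_width: 0.0853
grasp_force: 0.0
```

```bash
python3 tr.py 9
python3 - <<'E'
import cv2
im=cv2.imread("pics/top9.png"); cv2.imwrite("pics/t9c.png",cv2.resize(im[190:330,100:300],None,fx=4,fy=4,interpolation=cv2.INTER_CUBIC))
E
```

```text
top tray 0.84 78 0.0415 (array([575.1, 143.8]), array([  1.9, 114.9]), 78.1) [0.5794 0.1428 0.0411]
top sleeve 0.85 6341 0.0509 (array([590.5, 218.7]), array([153.8, 128.5]), 78.7) [0.5901 0.2187 0.0493]
top bush 0.71 6365 0.0509 (array([590.5, 218.7]), array([153.9, 128.4]), 78.7) [0.59   0.2187 0.0493]
top hexnut 0.49 76 0.0414 (array([579.2, 143. ]), array([  2. , 109.8]), 78.4) [0.584  0.1419 0.0411]
scene tray 0.47 4 0.0446 (array([620.7, 133.9]), array([ 1.9, 13.2]), 79.9) [0.6216 0.1333 0.044 ]
scene sleeve 0.98 2772 0.0485 (array([591.9, 215.4]), array([155. , 131.7]), 78.2) [0.5957 0.2156 0.0471]
t 34.7 p [ 0.5311 -0.0635  0.1287] th -11.84 tilt 0.02 w 0.0854 F [-0.2  0.7 -0.3] q6 -0.02
dx 0.7904 dy -0.0010 dz 0.4990 rz -0.0007  (234 mm)
```

View pics/t9c.png

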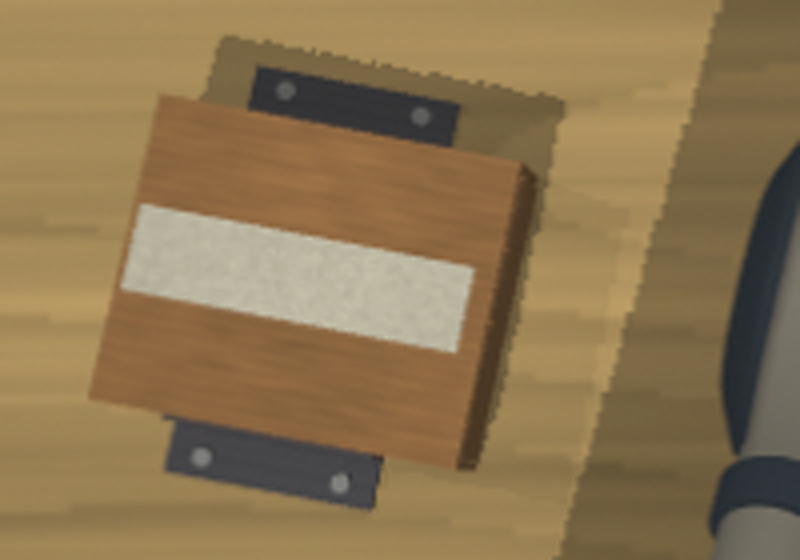

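```bash
python3 -c "
from plant import manip; print(manip.close_job())"
```

```text
the job is handed in; nothing more can be done
None
```

I handed the job in at about 35 s. The bush and block both measured fully down in their pockets before the push, and the tray then went in to a hard stop, its panel looking flush with the sleeve mouth. The larger bush and tape roll were left alone, the parts can't be seen now the tray is inside, and no verdict came back.

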